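# Drive the dowels home on the arbor press

## Task

Press the dowels home in the link bars lying on the left (two or three of them). First draw the spring index pin at the front of the arbor press and turn the anvil plate until its widest slot is locked under the ram; then put each bar on the anvil against the fence, slide it until its dowel stands right under the ram tip over the slot, and pull the hand lever until the dowel is level with the top of the bar - drive the dowels only with the press. Lay every finished bar flat across both battens of the tray on the right, dowel hanging clear below, leave the lever up and the anvil locked at the wide slot, and do not push the other things on the bench about.

Things in the scene. Friction and masses are not known exactly. Their poses are not given: they have to be found in the camera images.
- press: Grey hand arbor press, fixed, may stand turned a little. Origin: on the bench, on the upright axis of the round anvil plate. x points from its open front to the column at the back, y to its left. Base plate 12 mm thick. The ram comes down at x = 42, y = 0 mm; the head over it starts at z = 132 mm (x 19 to 143, y -30 to 30 mm). Lever on the right side (-y).
- fence_mid (a point): Middle of the fence's front face, at its foot: x = 55.5, y = 0, z = 50 mm in the press frame. The fence, 7 mm high, runs along y from -86 to 86 mm behind the work. Anvil top and the two work rests (y = +-76 mm, 20 mm wide, x 27 to 64 mm) are level with this point, and so is a narrow support arm (x 36 to 48 mm) that goes on left to y = 135 mm.
- ram_tip (a point): Centre of the flat lower end of the ram's punch, 12 mm in diameter and 28 mm long, under a 20 mm square ram. Raised, it is 82 mm above the bench.
- ram (a joint): Downward travel of the ram, m: 0 raised, 0.022 when its tip is 60 mm above the bench (top of a bar that lies on the anvil).
- lever (a joint): Hand lever, rad: 0 raised (arm 60 degrees above level, leaning to the front), about 1.0 with the arm nearly level at the front. Geared to the ram: 22 mm of ram travel a radian. A spring lifts it back (3 to 5 N at the knob); driving a dowel takes about 6 N more, pulled down at the knob.
- lever_axis (a point): Point on the lever's hinge axis, level with the middle of the knob. The axis is parallel to the press's y axis; the knob's centre swings about it at 135 mm, 185 mm above the bench.
- lever_knob (a point): Centre of the black ball, 30 mm in diameter, at the end of the lever; its rod, 11 mm thick, comes from the hinge. It can be pushed down from above with the fingers or pinched from both sides.
- anvil (a joint): Turn of the round anvil plate (130 mm in diameter, 14 mm thick) about its upright axis, rad, counter-clockwise from above. At 0 the widest slot (17 mm) is under the ram and the index arm points straight to the front. At -0.698 the 8 mm slot, at +0.698 the 6 mm slot is under the ram; both are too narrow for a dowel.
- plunger (a joint): Lift of the spring index pin, m: 0 fully down in a notch, 0.009 or more when clear of it (limit 0.015); on top of the quadrant between notches it reads about 0.009. Spring 5.5 N, fully drawn 9 N. The pin (10 mm, round end) sits in the arm of the anvil plate; the fixed quadrant in front has three notches, 12 mm wide, 40 degrees apart.
- index_knob (a point): Middle of the black round grip of the index pin, 26 mm in diameter and 26 mm high (its top is 12 mm above this point), upright, 100 mm from the anvil's axis at the end of the arm; when the pin is down this point is 93 mm above the bench. Lifted it draws the pin, moved sideways it turns the anvil plate.
- tray: Fixed steel tray for finished bars, outside 220 x 214 x 22 mm, walls 3 mm, 22 mm high; the bars lie along its y. Origin: centre of its underside. Two wooden battens, 12 mm wide, run along x at y = +-22 mm; their tops are 15 mm above the bench.
- bar_a: The shortest link bar: flat aluminium, 26 mm wide, 156 mm long (along its y), 10 mm thick, 0.11 kg. Origin: centre of its underside. Its dowel sits 22 mm from its -y end, that is at y = -56 mm; a dark bored hole marks the +y end. May be absent.
- dowel_a (a joint): How far the dowel of the shortest bar (steel, 10 mm in diameter, 18 mm long) has been driven, m: 0 at the start (standing 8 mm proud of the bar's top, its lower end level with the underside), 0.008 fully home (level with the top, standing 8 mm out below). Moves only under some 35 N.
- dowel_a_top (a point): Centre of the top face of the dowel of the shortest bar.
- bar_b: The middle link bar: flat aluminium, 26 mm wide, 168 mm long (along its y), 10 mm thick, 0.11 kg. Origin: centre of its underside. Its dowel sits 30 mm from its -y end, that is at y = -54 mm; a dark bored hole marks the +y end. May be absent.
- dowel_b (a joint): How far the dowel of the middle bar (steel, 10 mm in diameter, 18 mm long) has been driven, m: 0 at the start (standing 8 mm proud of the bar's top, its lower end level with the underside), 0.008 fully home (level with the top, standing 8 mm out below). Moves only under some 35 N.
- dowel_b_top (a point): Centre of the top face of the dowel of the middle bar.
- bar_c: The longest link bar: flat aluminium, 26 mm wide, 180 mm long (along its y), 10 mm thick, 0.11 kg. Origin: centre of its underside. Its dowel sits 38 mm from its -y end, that is at y = -52 mm; a dark bored hole marks the +y end. May be absent.
- dowel_c (a joint): How far the dowel of the longest bar (steel, 10 mm in diameter, 18 mm long) has been driven, m: 0 at the start (standing 8 mm proud of the bar's top, its lower end level with the underside), 0.008 fully home (level with the top, standing 8 mm out below). Moves only under some 35 N.
- dowel_c_top (a point): Centre of the top face of the dowel of the longest bar.
- flush_cutters: Red flush cutters lying in front, 49 x 133 x 13 mm; a bystander, origin under its centre.
- fixture_block: Small aluminium block with three bores, 34 x 62 x 26 mm; a bystander, origin under its centre.
- tin_flux: Flat yellow tin, 46 x 63 x 21 mm; a bystander, origin under its centre.
- spool_solder: Grey spool of wire, 56 mm across, 34 mm high; a bystander, origin under its centre.

How it is judged (in metres and radians):
On the way, in this order (a step that is already met when the one before it is completed fails the run):
1. the anvil plate is locked with its widest slot under the ram (value of joint anvil between -0.03 and 0.03 rad and value of joint plunger below 0.003 m), for 0.3 s.
2. the dowel of every bar present has been driven home (value of joint each of dowel_a, dowel_b, dowel_c above 0.0065 m), for 0.2 s.
At the end, for the whole second after the job is handed in: Anvil locked at its widest slot (0.03 rad, index pin within 3 mm of down); each dowel driven 6.5 mm or more; each bar at rest, flat (0.1 rad) on the tray's battens, its centre within 98 mm (tray x) and 32 mm (tray y) of the tray's centre; lever up (under 0.1 rad) (all of step 1 and all of step 2 and x of bar_a in the frame of tray between -0.098 and 0.098 m and y of bar_a in the frame of tray between -0.032 and 0.032 m and z of bar_a in the frame of tray between 0.011 and 0.019 m and angle between each of bar_a, bar_b, bar_c's own z axis and vertical below 0.1 rad and linear speed of each of bar_a, bar_b, bar_c below 0.03 m/s and x of bar_b in the frame of tray between -0.098 and 0.098 m and y of bar_b in the frame of tray between -0.032 and 0.032 m and z of bar_b in the frame of tray between 0.011 and 0.019 m and x of bar_c in the frame of tray between -0.098 and 0.098 m and y of bar_c in the frame of tray between -0.032 and 0.032 m and z of bar_c in the frame of tray between 0.011 and 0.019 m and value of joint lever below 0.1 rad); the robot touches nothing.
It fails at once if a dowel is pushed in by anything but the ram (velocity of joint any of dowel_a, dowel_b, dowel_c above 0.01 m/s and value of joint ram below 0.01 m).
It fails at once if a bystander is pushed more than 3 cm (distance of any of flush_cutters, fixture_block, tin_flux, spool_solder from where it was at the start of the episode above 0.03 m).
Of bar_a, bar_b, bar_c only 2 to 3 are there at a start; the rules pass over those that are not, and their reading is None.
At some moment in a run one of bar_a, bar_b, bar_c may be knocked a few centimetres aside while the robot is not near it.
Once in a run the grip may slacken for a moment while it holds something.
It also fails if it takes over 210 s, if anything falls off the work surface, if the arm or the gripper's body presses on something with over 40 N, if the wrist force passes 120 N, or if a joint passes its speed limit or range.

## Robot

A 6-joint arm with a two-finger parallel gripper is mounted at the origin on a cart in front of the work surface, level with it; the furniture and walls round the work are solid. World frame = base frame: x ahead of the robot, y to its left, z up, the work surface at z = 0. Lengths are in mm, angles in rad, forces in N, time in s.
With the tool pointing down it reaches from about 300 to 750 mm from the base axis. Payload 8.5 kg.
Tool frame: the origin (TCP) lies midway between the tips of the shut fingers; the grasp point (between the pads) lies 19 mm behind it (r.hold_point_z is the distance from the TCP to the grasp point, in mm); z points along the fingers, y is the line along which they close (so a half turn about z gives the same grasp; the last joint's range is limited). The gripper opens to 85 mm and grips with 20 to 120 N. Pads are 22 mm wide; open, the fingers measure 114 mm over their backs; the gripper's body (76 mm by 85 mm) begins 54 mm behind the grasp point. The pads swing forward as they close: fully open they stand 13 mm farther back than shut.
Start: joints at [-1.535, 0.381, 1.297, -0, 1.464, -0.215], TCP at [136.494, -532.776, 231.322] pointing down, gripper open.
Joint ranges: [-3.11, 3.11], [-0.89, 2.33], [0.22, 2.48], [-1.42, 4.56], [0.17, 2.85], [-2.88, 2.88]. Speed limits (rad/s): [2.39, 2.39, 3.14, 3.14, 3.14, 3.14].

## Interface

Orientations are given as a unit quaternion [w, x, y, z].
In Python, from plant import r gives the robot as it stands.
- The arm moves only by the tool step_arm, never from a script. Its argument "rows" is a list of rows, each an object with "jaw": the gripper's target within -1 to 1 (fully open at 1, half-way at 0, shut at -1); "xyz": the shift along the world's x, y, z in m, a list of three; "turn": the turn, a rotation vector about the world's x, y, z in degrees, a list of three. A call has 1 to 8 rows; each row is the pose to reach, as a shift and turn from the pose commanded when the call began; what a row does not reach only later rows make up. A row lasts 1/10 s, in which the tool goes at most 50 mm and 8.59 degrees, less where a joint would pass 70% of its speed; a pose out of reach is approached as far as the arm can. A call with a gripper value outside its range is refused whole. The fingers move at their own pace and stop on an object; "squeeze" is the grip in N (left out, the last holds). Time passes only in rows, so rows that repeat a pose let the fingers close. It gives the time, the measured TCP pose, the force, the opening and the grip force at its end, in the units of the state.
- r.observe(): the state, without advancing time (a new reading comes with each control period).
- r.camera(name): name is "side" or "top"; returns a dict with "img" (400x640x3 uint8, red, green, blue), "range_z" (400x640 float32, mm along the optical axis (not along the pixel's ray), 0 where there is no reading), "fovy" (degrees; the focal length in pixels is half the picture's height over the tangent of half this angle, whatever the lens; pixels are square), "cx", "cy" (the principal point, pixels), "pose" (4x4, takes a point from camera to world coordinates). Camera axes: x right, y up, looking along -z (the intrinsics and any distortion apply to the point x, -y, -z); pixel columns grow to the right and rows downward; lengths in mm; the calibration is good to about 2 mm. A picture is of the moment at which its call begins.
- r.close_job(): hands the job in; it is judged then, once.
Trained networks look in a picture, given as the dict that the camera call returned (one of the last four; its "shot" number tells which), for a name from the list of things; names that differ only in an ending like _2 or _b are one class to them, and where a whole thing is asked for, a point or a joint stands for the part that bears it (a point fixed in the world has none). Each returns a list of dicts, best first, with "p" (0 to 1); they miss things now and then, are a little off and sometimes report something else, mostly with a low value. They report only what shows in the picture. A call takes as long as a camera call.
- r.look_for(picture, thing): "position" ([row, column] in pixels, amid what is visible of it).
- r.masks_of(picture, thing): "mask" (400x640 bool, what is visible of it) and "position" ([row, column] in pixels, amid what is visible of it).
- r.mark_of(picture, thing): "position" ([row, column] in pixels: a listed point, or the origin of a listed thing).
The state is a dict: "t": time; "q": joint angles; "qd": joint speeds; "joint_torque": joint torques, N m; "eef_pos": TCP position; "eef_rot": TCP orientation; "contact_force": force on the tool from outside, world axes, zero at the start; "moment": the same for the moment, N m; "finger_gap": opening from 0.0 (shut) to 1.0 (fully open); "finger_force": force on a finger pad.
Only numpy, scipy, OpenCV 4.12 (cv2) and the standard library are available. Lean on these libraries where they do the work, as an engineer would, in place of code of your own. Each camera call takes 0.05 s, during which the arm holds its last target. There are 200 camera calls.

## Working session

There is one attempt and no reset: what is moved stays moved. The work goes in short steps, Python scripts to look and compute and a tool call to move; the robot and the scene stay as the last step left them, time stands still between calls to the robot, and variables do not carry over. Pictures are saved under pics/ and viewed, at most 14 in all, crops included, and the job is handed in when it is done.

Besides the shell and the picture viewer there is one more tool, called after "Request:" as name(argument=value, ...), one argument or row to a line, values as JSON. step_arm: Moves the arm, as the interface text tells. Its arguments: {"type":"object","properties":{"rows":{"type":"array","items":{"type":"object","properties":{"jaw":{"type":"number"},"xyz":{"type":"array","items":{"type":"number"}},"turn":{"type":"array","items":{"type":"number"}}}}},"squeeze":{"type":"number"}},"required":["rows"]}

```bash
mkdir -p pics; ls
cat > h.py <<'E'
import numpy as np, cv2
from plant import r
def f(p): return 200/np.tan(np.radians(p['fovy'])/2)
def pix2w(p,row,col,rng=None,z=None):
    F=f(p); d=np.array([(col-p['cx'])/F,-(row-p['cy'])/F,-1.0]); T=np.array(p['pose'])
    dw=T[:3,:3]@d; o=T[:3,3]
    s=rng if z is None else (z-o[2])/dw[2]
    return o+s*dw
def w2pix(p,w):
    T=np.array(p['pose']); c=T[:3,:3].T@(np.array(w)-T[:3,3]); F=f(p)
    return np.array([p['cy']-F*c[1]/-c[2], p['cx']+F*c[0]/-c[2]])
def cloud(p):
    F=f(p); R,C=np.mgrid[:400,:640]; Z=p['range_z']
    c=np.stack([(C-p['cx'])/F*Z,-(R-p['cy'])/F*Z,-Z],-1); T=np.array(p['pose'])
    w=c@T[:3,:3].T+T[:3,3]; w[Z<=0]=np.nan; return w
def save(p,n): cv2.imwrite('pics/'+n,p['img'][:,:,::-1])
E
python3 - <<'E'
from h import *
for n in ['top','side']:
    p=r.camera(n); save(p,n+'0.png'); print(n,{k:p[k] for k in p if k not in('img','range_z')})
    W=cloud(p)
    for t in ['press','fence_mid','ram_tip','lever_axis','lever_knob','index_knob','tray','bar_a','bar_b','bar_c','dowel_a_top','dowel_b_top','dowel_c_top','flush_cutters','fixture_block','tin_flux','spool_solder']:
        for m in r.mark_of(p,t)[:2]:
            a,b=m['position']; i,j=int(round(a)),int(round(b))
            print(t,round(m['p'],2),[round(a),round(b)],np.round(W[i,j]) if 0<=i<400 and 0<=j<640 else '')
E
```

```text
pics
top {'fovy': 42.10669623344814, 'cx': 319.52593017709324, 'cy': 191.72136695060328, 'pose': array([[ 1.38921078e-02,  9.81874336e-01, -1.89023275e-01,
         3.31615475e+02],
       [-9.99893768e-01,  1.28074564e-02, -6.95850429e-03,
        -9.78685752e+00],
       [-4.41146942e-03,  1.89099863e-01,  9.81947952e-01,
         1.30424379e+03],
       [ 0.00000000e+00,  0.00000000e+00,  0.00000000e+00,
         1.00000000e+00]]), 'shot': 1}
press 0.98 [199, 324] [555. -12.  52.]
press 0.19 [218, 213] [510. 266.  11.]
fence_mid 0.9 [172, 323] [586.  -9. 211.]
lever_axis 0.84 [152, 350] [635. -68. 198.]
lever_knob 0.86 [174, 360] [560. -82. 310.]
index_knob 0.49 [225, 303] [483.  36. 106.]
tray 0.95 [196, 418] [ 574. -251.    2.]
bar_a 0.62 [249, 216] [433. 255.   8.]
bar_a 0.62 [214, 213] [521. 267.   7.]
bar_b 0.62 [249, 216] [433. 255.   8.]
bar_b 0.62 [214, 213] [521. 267.   7.]
bar_c 0.62 [249, 216] [433. 255.   8.]
bar_c 0.62 [214, 213] [521. 267.   7.]
dowel_b_top 0.49 [248, 218] [435. 249.  15.]
dowel_b_top 0.24 [151, 352] [636. -72. 202.]
dowel_c_top 0.64 [152, 347] [635.
[... 852 characters left out ...]
[618. -23.  51.]
ram_tip 0.69 [223, 344] [615. -14.  86.]
lever_knob 0.7 [161, 334] [566. -89. 308.]
lever_knob 0.52 [204, 361] [633. -79. 187.]
index_knob 0.43 [214, 290] [485.  31. 103.]
tray 0.56 [326, 355] [ 576. -257.    3.]
bar_a 0.74 [196, 323] [615. 232.   8.]
bar_a 0.73 [199, 266] [438. 253.   9.]
bar_b 0.74 [196, 323] [615. 232.   8.]
bar_b 0.73 [199, 266] [438. 253.   9.]
bar_c 0.74 [196, 323] [615. 232.   8.]
bar_c 0.73 [199, 266] [438. 253.   9.]
dowel_a_top 0.74 [294, 269] [ 408. -144.   18.]
flush_cutters 0.62 [250, 267] [418.  12.  11.]
fixture_block 0.77 [334, 263] [ 385. -250.   22.]
fixture_block 0.63 [199, 267] [441. 249.  11.]
tin_flux 0.76 [295, 268] [ 405. -145.   16.]
```

Run:
```python
import cv2
a=cv2.imread('pics/top0.png')[100:300,170:490]; cv2.imwrite('pics/t0c.png',cv2.resize(a,None,fx=2.5,fy=2.5,interpolation=cv2.INTER_CUBIC))
a=cv2.imread('pics/side0.png')[120:370,200:480]; cv2.imwrite('pics/s0c.png',cv2.resize(a,None,fx=2.4,fy=2.4,interpolation=cv2.INTER_CUBIC))
```

```text
(no output)
```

View pics/t0c.png

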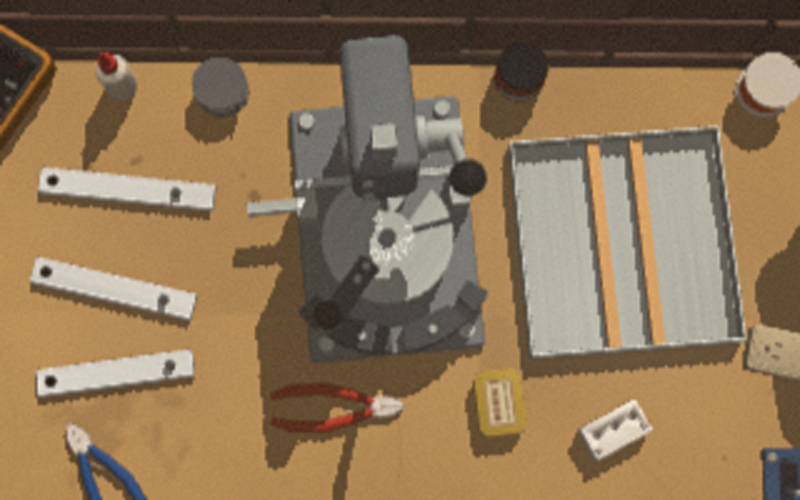

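View pics/s0c.png

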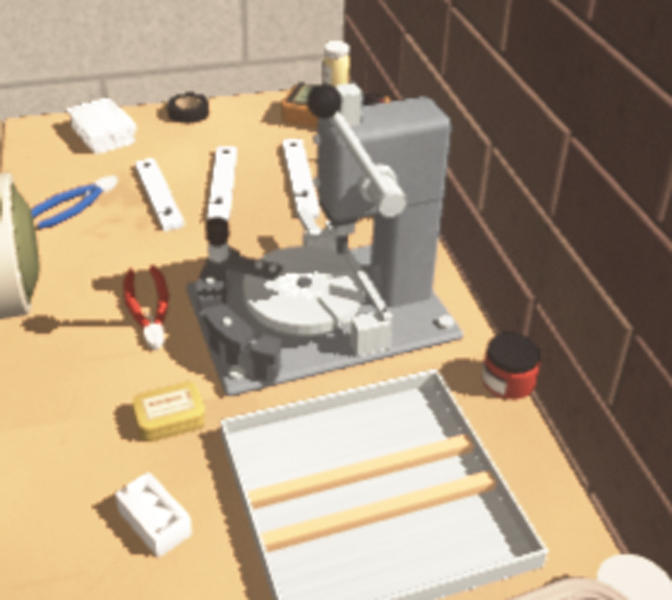

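Three bars lie on the left, with holes on the left end and dowels on the right. From top to bottom they run longest to shortest. The index arm points front-left (about -0.7), and the lever is up with its knob at the head's right. The tray is clear.

```bash
cat >> h.py <<'E'
def rect(W,zlo,zhi,x,y,mn=30):
    m=(W[...,2]>zlo)&(W[...,2]<zhi)&(W[...,0]>x[0])&(W[...,0]<x[1])&(W[...,1]>y[0])&(W[...,1]<y[1])
    n,L,S,_=cv2.connectedComponentsWithStats(m.astype(np.uint8))
    out=[]
    for i in range(1,n):
        if S[i,4]>=mn:
            P=W[L==i][:,:2].astype(np.float32); out.append((cv2.minAreaRect(P),S[i,4],W[L==i].mean(0)))
    return out
def show(o):
    for a,n,m in o: print('c',np.round(a[0],1),'sz',np.round(a[1],1),'ang',round(a[2],1),'n',n,'mean',np.round(m,1))
E
python3 - <<'E'
from h import *
s=r.observe(); print({k:np.round(s[k],3) for k in s})
for n in ['top','side']:
    p=r.camera(n); W=cloud(p); print('==',n)
    print('bars');show(rect(W,4,30,(380,680),(160,360)))
    print('head');show(rect(W,195,230,(500,760),(-150,100)))
    print('knobL');show(rect(W,285,330,(500,760),(-150,0),8))
    print('base');show(rect(W,8,16,(430,720),(-130,110),100))
    print('rest50');show(rect(W,46.5,53,(430,720),(-130,160)))
    print('idx');show(rect(W,95,112,(430,540),(-80,110),8))
    print('tray rim');show(rect(W,18,26,(430,720),(-400,-110),40))
    print('battens');show(rect(W,11,18,(430,720),(-400,-110),40))
    for t in ['ram_tip','fence_mid','press','tray']:
        for m in r.mark_of(p,t)[:1]:
            z={'ram_tip':82,'fence_mid':50,'press':0,'tray':0}[t]; print(t,m['p'],np.round(pix2w(p,*m['position'],z=z),1))
E
```

```text
{'t': np.float64(1.8), 'q': array([-1.535,  0.381,  1.297, -0.   ,  1.464, -0.215]), 'qd': array([ 0.001, -0.   ,  0.002, -0.   , -0.001, -0.001]), 'joint_torque': array([ 1.0000e-03, -4.4831e+01, -2.3147e+01, -0.0000e+00,  0.0000e+00,
       -0.0000e+00]), 'eef_pos': array([ 136.494, -532.784,  231.311]), 'eef_rot': array([-0.   ,  0.992,  0.125, -0.   ]), 'contact_force': array([-0.445,  0.449,  0.166]), 'moment': array([-0.007,  0.023,  0.   ]), 'finger_force': np.float64(0.0), 'finger_gap': np.float64(1.003)}
== top
bars
c [621.2 254.3] sz [180.4  28.1] ang 85.2 n 703 mean [621.2 253.3   9.5]
c [521.1 262.2] sz [167.9  32.4] ang 77.9 n 679 mean [518.7 262.7   9.6]
c [435.8 254.9] sz [ 30.8 158.4] ang 8.1 n 653 mean [433.6 256.3   9.5]
head
c [628.5 -56.4] sz [40.4 38.5] ang 87.8 n 169 mean [631.7 -55.6 201.7]
c [621.4  25.7] sz [29.7  6.8] ang 8.9 n 34 mean [623.5  25.5 205. ]
c [587.8 -10.6] sz [14.9 59.2] ang 5.0 n 103 mean [586.4  -9.1 215.8]
knobL
c [567.3 -75.1] sz [28.2 27.6] ang 44.3 n 175 mean [566.3 -74.8 310.9]
base
c [671.3  58. ] sz [75.1 56.8] ang 5.9 n 476 mean [669
[... 2282 characters left out ...]
6.2] sz [35.7 20.2] ang 8.7 n 82 mean [619.3 -87.4  48.8]
c [512.8 -98.7] sz [25.5 24.5] ang 52.3 n 77 mean [511.7 -99.1  48.8]
idx
c [484.3  37.8] sz [23.2 23.2] ang 82.2 n 68 mean [484.3  35.7 101.3]
tray rim
c [ 573.6 -256.7] sz [223.3 218.9] ang 5.0 n 676 mean [ 572.5 -272.3   20.4]
c [ 436.4 -129.6] sz [12.8 37.4] ang 0.8 n 66 mean [ 435.8 -130.1   20. ]
battens
c [ 564.3 -151.5] sz [216.5   5.8] ang 4.9 n 183 mean [ 560.3 -151.4   14.5]
c [ 574.6 -240.2] sz [215.5 158.4] ang 6.1 n 1202 mean [ 578.8 -255.6   13.7]
c [ 589.1 -360.8] sz [208.    3.1] ang 5.1 n 205 mean [ 586.4 -361.    14.6]
fence_mid 0.85 [623.3 -20.   50. ]
press 0.64 [560.2 -30.9   0. ]
tray 0.58 [ 574.1 -253.9    0. ]
```

Request:
step_arm(
  rows=[
    {"jaw": 1,"xyz": [0.3475,0.572,0],"turn": [0,0,-9.4]},
    {"jaw": 1,"xyz": [0.3475,0.572,0],"turn": [0,0,-9.4]},
    {"jaw": 1,"xyz": [0.3475,0.572,0],"turn": [0,0,-9.4]},
    {"jaw": 1,"xyz": [0.3475,0.572,0],"turn": [0,0,-9.4]},
    {"jaw": 1,"xyz": [0.3475,0.572,0],"turn": [0,0,-9.4]},
    {"jaw": 1,"xyz": [0.3475,0.572,0],"turn": [0,0,-9.4]},
    {"jaw": 1,"xyz": [0.3475,0.572,0],"turn": [0,0,-9.4]},
    {"jaw": 1,"xyz": [0.3475,0.572,0],"turn": [0,0,-9.4]},
  ],
)

```text
t: 3.1
eef_pos: [344.8, -189.1, 231.6]
eef_rot: [0.0, 0.999, 0.043, 0.0]
contact_force: [0.7, -0.4, -0.0]
finger_gap: 0.997
finger_force: 0.0
```

Request:
step_arm(
  rows=[
    {"jaw": 1,"xyz": [0.1395,0.229,0]},
    {"jaw": 1,"xyz": [0.1395,0.229,0]},
    {"jaw": 1,"xyz": [0.1395,0.229,0]},
    {"jaw": 1,"xyz": [0.1395,0.229,0]},
    {"jaw": 1,"xyz": [0.1395,0.229,0]},
    {"jaw": 1,"xyz": [0.1395,0.229,0]},
    {"jaw": 1,"xyz": [0.1395,0.229,0]},
    {"jaw": 1,"xyz": [0.1395,0.229,-0.05]},
  ],
)

```text
invalid input
```

Request:
step_arm(
  rows=[
    {"jaw": 1,"xyz": [0,0,-0.05]},
    {"jaw": 1,"xyz": [0,0,-0.105]},
    {"jaw": 1,"xyz": [0,0,-0.105]},
    {"jaw": 1,"xyz": [0,0,-0.105]},
  ],
)

```text
invalid input
```

Request:
step_arm(
  rows=[
    {"jaw": -1},
    {"jaw": -1},
    {"jaw": -1},
    {"jaw": -1},
    {"jaw": -1},
    {"jaw": -1},
    {"jaw": -1},
    {"jaw": -1},
  ],
  squeeze=50,
)

```text
invalid input
```

Request:
step_arm(
  rows=[
    {"jaw": 1,"xyz": [0.1395,0.229,0],"turn": [0,0,0]},
    {"jaw": 1,"xyz": [0.1395,0.229,0],"turn": [0,0,0]},
    {"jaw": 1,"xyz": [0.1395,0.229,0],"turn": [0,0,0]},
    {"jaw": 1,"xyz": [0.1395,0.229,0],"turn": [0,0,0]},
    {"jaw": 1,"xyz": [0.1395,0.229,0],"turn": [0,0,0]},
    {"jaw": 1,"xyz": [0.1395,0.229,0],"turn": [0,0,0]},
    {"jaw": 1,"xyz": [0.1395,0.229,0],"turn": [0,0,0]},
    {"jaw": 1,"xyz": [0.1395,0.229,-0.05],"turn": [0,0,0]},
  ],
)

```text
t: 3.9
eef_pos: [486.6, 37.6, 185.2]
eef_rot: [0.001, 0.999, 0.044, 0.006]
contact_force: [1.4, -0.3, -0.8]
finger_gap: 1.004
finger_force: 0.0
```

Request:
step_arm(
  rows=[
    {"jaw": 1,"xyz": [0,0.001,-0.05],"turn": [0,0,0]},
    {"jaw": 1,"xyz": [0,0.001,-0.105],"turn": [0,0,0]},
    {"jaw": 1,"xyz": [0,0.001,-0.105],"turn": [0,0,0]},
    {"jaw": 1,"xyz": [0,0.001,-0.105],"turn": [0,0,0]},
    {"jaw": 1,"xyz": [0,0.001,-0.105],"turn": [0,0,0]},
  ],
)

```text
t: 4.4
eef_pos: [484.9, 38.4, 78.6]
eef_rot: [0.0, 0.999, 0.043, 0.002]
contact_force: [-0.2, 0.6, 0.6]
finger_gap: 0.999
finger_force: 0.0
```

Request:
step_arm(
  rows=[
    {"jaw": -1,"xyz": [0,0,0],"turn": [0,0,0]},
    {"jaw": -1,"xyz": [0,0,0],"turn": [0,0,0]},
    {"jaw": -1,"xyz": [0,0,0],"turn": [0,0,0]},
    {"jaw": -1,"xyz": [0,0,0],"turn": [0,0,0]},
    {"jaw": -1,"xyz": [0,0,0],"turn": [0,0,0]},
    {"jaw": -1,"xyz": [0,0,0],"turn": [0,0,0]},
    {"jaw": -1,"xyz": [0,0,0],"turn": [0,0,0]},
    {"jaw": -1,"xyz": [0,0,0],"turn": [0,0,0]},
  ],
  squeeze=50,
)

```text
t: 5.2
eef_pos: [483.5, 39.8, 76.9]
eef_rot: [-0.001, 0.999, 0.043, 0.0]
contact_force: [-2.1, 5.1, 6.8]
finger_gap: 0.284
finger_force: 48.8
```

Request:
step_arm(
  rows=[
    {"jaw": -1,"xyz": [0,0,0.007],"turn": [0,0,0]},
    {"jaw": -1,"xyz": [0,0,0.0125],"turn": [0,0,0]},
    {"jaw": -1,"xyz": [0,0,0.0125],"turn": [0,0,0]},
    {"jaw": -1,"xyz": [0,0,0.0125],"turn": [0,0,0]},
  ],
)

```text
t: 5.6
eef_pos: [483.1, 39.3, 88.4]
eef_rot: [-0.0, 0.999, 0.043, -0.001]
contact_force: [0.4, 3.5, -8.8]
finger_gap: 0.285
finger_force: 49.5
```

Request:
step_arm(
  rows=[
    {"jaw": -1,"xyz": [-0.0071,-0.012,0],"turn": [0,0,8]},
    {"jaw": -1,"xyz": [-0.0124,-0.0249,0],"turn": [0,0,16]},
    {"jaw": -1,"xyz": [-0.0159,-0.0384,0],"turn": [0,0,24]},
    {"jaw": -1,"xyz": [-0.0175,-0.0522,0],"turn": [0,0,32]},
    {"jaw": -1,"xyz": [-0.0171,-0.0662,0],"turn": [0,0,40]},
    {"jaw": -1,"xyz": [-0.0171,-0.0662,0],"turn": [0,0,40]},
    {"jaw": -1,"xyz": [-0.0171,-0.0662,0],"turn": [0,0,40]},
  ],
)

```text
t: 6.3
eef_pos: [468.2, -28.0, 89.0]
eef_rot: [0.001, 0.924, 0.382, 0.002]
contact_force: [7.0, 1.7, -9.0]
finger_gap: 0.285
finger_force: 49.9
```

Request:
step_arm(
  rows=[
    {"jaw": -1,"xyz": [0.001,0,-0.006],"turn": [0,0,0]},
    {"jaw": -1,"xyz": [0.001,0,-0.0115],"turn": [0,0,0]},
    {"jaw": -1,"xyz": [0.001,0,-0.0115],"turn": [0,0,0]},
    {"jaw": -1,"xyz": [0.001,0,-0.0115],"turn": [0,0,0]},
  ],
)

```text
t: 6.7
eef_pos: [468.2, -27.2, 77.2]
eef_rot: [0.0, 0.924, 0.382, 0.001]
contact_force: [5.0, 2.1, -6.5]
finger_gap: 0.285
finger_force: 50.0
```

Request:
step_arm(
  rows=[
    {"jaw": 1,"xyz": [0,0,0],"turn": [0,0,0]},
    {"jaw": 1,"xyz": [0,0,0],"turn": [0,0,0]},
    {"jaw": 1,"xyz": [0,0,0],"turn": [0,0,0]},
    {"jaw": 1,"xyz": [0,0,0],"turn": [0,0,0]},
    {"jaw": 1,"xyz": [0,0,0.05],"turn": [0,0,0]},
    {"jaw": 1,"xyz": [0,0,0.1],"turn": [0,0,0]},
    {"jaw": 1,"xyz": [-0.03,0.05,0.13],"turn": [0,0,0]},
    {"jaw": 1,"xyz": [-0.06,0.1,0.13],"turn": [0,0,0]},
  ],
)

```text
t: 7.5
eef_pos: [419.9, 53.7, 207.8]
eef_rot: [0.002, 0.924, 0.381, 0.002]
contact_force: [1.0, 2.4, -0.1]
finger_gap: 1.002
finger_force: 0.0
```

Run:
```python
from h import *
for n in ['top','side']:
    p=r.camera(n); W=cloud(p); print('==',n)
    print('idx');show(rect(W,90,125,(440,510),(-80,40),8))
    print('bars');show(rect(W,4,30,(380,680),(160,360)))
    print('fence');show(rect(W,54.5,60,(540,700),(-120,140),8))
    print('arm');show(rect(W,46.5,53,(560,700),(68,160)))
    m=(abs(W[...,2]-50)<3); 
    save(p,n+'1.png')
s=r.observe();print(s['eef_pos'],s['contact_force'])
a=cv2.imread('pics/top1.png')[140:260,250:410]; cv2.imwrite('pics/t1c.png',cv2.resize(a,None,fx=5,fy=5,interpolation=cv2.INTER_CUBIC))
```

```text
== top
idx
c [468.1 -27.8] sz [25.5 18.2] ang 6.9 n 80 mean [466.9 -27.2 103.1]
bars
c [622.6 256.2] sz [183.5  31.7] ang 86.0 n 703 mean [621.3 253.6   9.4]
c [520.6 269.6] sz [154.2  31.2] ang 77.0 n 621 mean [520.3 269.7   9.7]
c [433.2 266.4] sz [ 33.5 136.8] ang 5.2 n 557 mean [432.  266.1   9.5]
fence
c [631.9 -59.3] sz [ 8.2 33.1] ang 7.0 n 32 mean [631.3 -58.4  57.2]
c [620.1  44.4] sz [ 8.7 42.2] ang 7.3 n 44 mean [619.7  44.3  57.1]
c [616.8  73.6] sz [7.8 7.5] ang 0.6 n 12 mean [616.8  73.6  57.3]
arm
c [598.4  97.1] sz [30.2 54.8] ang 1.8 n 103 mean [597.9  93.2  49.6]
== side
idx
c [468.7 -28.9] sz [22.7 22.8] ang 25.8 n 93 mean [468.5 -32.1  99.9]
bars
c [623.3 250.9] sz [178.8  25.5] ang 84.6 n 250 mean [623.3 248.4   9.2]
c [520.3 260.2] sz [171.7  26.3] ang 77.4 n 254 mean [519.2 253.3   9.1]
c [435.1 255.2] sz [ 26.4 160.1] ang 8.6 n 255 mean [435.6 247.9   9.2]
fence
c [617.1  60.7] sz [ 3.  32.9] ang 5.1 n 12 mean [617.1  60.2  56.8]
c [630.1 -38.4] sz [  9.4 112.4] ang 6.9 n 104 mean [630.6 -42.1  56.8]
c [652.8  -3.5] sz [ 1.7 25.7] ang 4.7 n 10 mean [652.8  -2.8  57.2]
c [675.5 -29.4] sz [12.  46.1] ang 80.6 n 30 mean [673.2 -29.2  56.8]
arm
c [602.3  96.2] sz [25.  56.5] ang 0.8 n 58 mean [598.7  92.4  48.8]
[416.43932245  56.93545337 206.36439734] [-0.28043116 -0.74023156  0.31176043]
```

View pics/t1c.png

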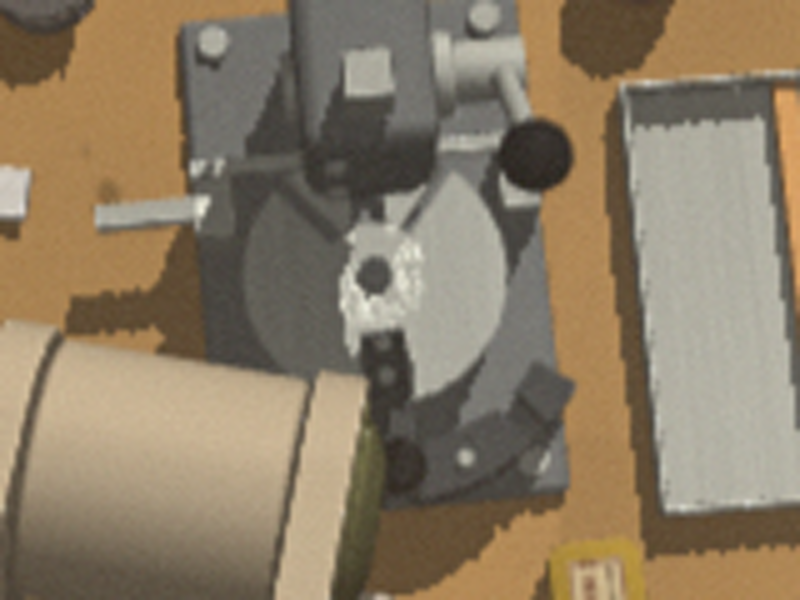

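The index pin is down: the knob top is at z = 103, the same as before. The wide slot is under the ram. Next I pick up bar_a.

Request:
step_arm(
  rows=[
    {"jaw": 1,"xyz": [0.0114,0.248,-0.11],"turn": [0,0,53.5]},
    {"jaw": 1,"xyz": [0.0114,0.248,-0.11],"turn": [0,0,53.5]},
    {"jaw": 1,"xyz": [0.0114,0.248,-0.11],"turn": [0,0,53.5]},
    {"jaw": 1,"xyz": [0.0114,0.248,-0.11],"turn": [0,0,53.5]},
    {"jaw": 1,"xyz": [0.0114,0.248,-0.11],"turn": [0,0,53.5]},
    {"jaw": 1,"xyz": [0.0114,0.248,-0.11],"turn": [0,0,53.5]},
    {"jaw": 1,"xyz": [0.0114,0.248,-0.11],"turn": [0,0,53.5]},
    {"jaw": 1,"xyz": [0.0114,0.248,-0.11],"turn": [0,0,53.5]},
  ],
)

```text
t: 8.4
eef_pos: [430.4, 301.9, 94.5]
eef_rot: [-0.0, 0.652, 0.758, -0.001]
contact_force: [0.2, -0.4, -0.8]
finger_gap: 1.002
finger_force: 0.0
```

```bash
cat >> h.py <<'E'
from math import radians as rd, degrees as dg
O=np.array([567.5,-15.4]); PSI=6.8; TR=np.array([573.8,-254.5]); TPSI=5.2
def rot(a): a=rd(a); return np.array([[np.cos(a),-np.sin(a)],[np.sin(a),np.cos(a)]])
def pw(x,y): return O+rot(PSI)@[x,y]
def tw(x,y): return TR+rot(TPSI)@[x,y]
def eef():
    s=r.observe(); w,x,y,z=s['eef_rot']; return np.array(s['eef_pos']),dg(2*np.arctan2(y,x)),s
def go(xy,yaw,z=None):
    e,a,s=eef(); print('eef',np.round(e,1),round(a,1),'-> d',np.round(np.array(xy)-e[:2],1),'dz',None if z is None else round(z-e[2],1),'dyaw',round((yaw-a+180)%360-180,1))
E
python3 - <<'E'
from h import *
p=r.camera('side'); show(rect(cloud(p),4,30,(380,680),(160,360)))
go((427.8,304.7),98.5,2)
E
```

```text
c [623.5 251.8] sz [181.   26.3] ang 84.8 n 250 mean [623.1 248.2   9.3]
c [520.2 259. ] sz [169.4  26. ] ang 77.5 n 259 mean [518.8 251.7   9.1]
c [435.4 255.6] sz [ 26.7 161.1] ang 8.7 n 252 mean [435.7 248.2   9.1]
eef [430.6 301.5  94.9] 98.4 -> d [-2.8  3.2] dz -92.9 dyaw 0.1
```

Request:
step_arm(
  rows=[
    {"jaw": 1,"xyz": [-0.0028,0.0032,-0.04],"turn": [0,0,0]},
    {"jaw": 1,"xyz": [-0.0028,0.0032,-0.065],"turn": [0,0,0]},
    {"jaw": 1,"xyz": [-0.0028,0.0032,-0.065],"turn": [0,0,0]},
    {"jaw": 1,"xyz": [-0.0028,0.0032,-0.065],"turn": [0,0,0]},
    {"jaw": 1,"xyz": [-0.0028,0.0032,-0.065],"turn": [0,0,0]},
  ],
)

```text
t: 8.95
eef_pos: [428.7, 304.9, 31.6]
eef_rot: [0.001, 0.653, 0.757, 0.001]
contact_force: [0.4, 0.7, 0.4]
finger_gap: 0.999
finger_force: 0.0
```

Request:
step_arm(
  rows=[
    {"jaw": 1,"xyz": [-0.0005,0,-0.028],"turn": [0,0,0]},
    {"jaw": 1,"xyz": [-0.0005,0,-0.028],"turn": [0,0,0]},
    {"jaw": -1,"xyz": [-0.0005,0,-0.028],"turn": [0,0,0]},
    {"jaw": -1,"xyz": [-0.0005,0,-0.028],"turn": [0,0,0]},
    {"jaw": -1,"xyz": [-0.0005,0,-0.028],"turn": [0,0,0]},
    {"jaw": -1,"xyz": [-0.0005,0,-0.028],"turn": [0,0,0]},
    {"jaw": -1,"xyz": [-0.0005,0,-0.028],"turn": [0,0,0]},
    {"jaw": -1,"xyz": [-0.0005,0,-0.028],"turn": [0,0,0]},
  ],
  squeeze=80,
)

```text
t: 9.75
eef_pos: [427.5, 305.0, 3.1]
eef_rot: [0.0, 0.653, 0.757, 0.001]
contact_force: [-1.7, -1.2, 8.9]
finger_gap: 0.272
finger_force: 78.8
```

Request:
step_arm(
  rows=[
    {"jaw": -1,"xyz": [0,0,0.05],"turn": [0,0,0]},
    {"jaw": -1,"xyz": [0,0,0.1],"turn": [0,0,0]},
    {"jaw": -1,"xyz": [0,0,0.1],"turn": [0,0,0]},
    {"jaw": -1,"xyz": [0,0,0.1],"turn": [0,0,0]},
    {"jaw": -1,"xyz": [0,0,0.1],"turn": [0,0,0]},
  ],
)

```text
t: 10.25
eef_pos: [426.5, 304.6, 101.0]
eef_rot: [-0.001, 0.653, 0.757, -0.001]
contact_force: [-0.0, -0.5, -1.9]
finger_gap: 0.27
finger_force: 79.2
```

```bash
cat >> h.py <<'E'
def held(cam='side'):
    "bar in grip: top-face points near tool, in tool-aligned frame (u along bar +y, v across)"
    e,a,s=eef(); W=cloud(r.camera(cam)).reshape(-1,3); th=a-90
    q=(W[:,:2]-e[:2])@rot(th)   # cols: along bar x, along bar y
    m=(abs(q[:,0])<16)&(q[:,1]<-14)&(q[:,1]>-150)&(abs(W[:,2]-e[2]-10)<25)
    q=q[m]; z=W[m,2]-e[2]
    k=np.polyfit(q[:,1],z,1) if len(q)>10 else None
    print('held n',len(q),'ymin',np.round(np.percentile(q[:,1],[0,2]),1),'x',np.round(np.percentile(q[:,0],[2,98]),1),'slope z/y',k)
    c=np.polyfit(q[:,1],q[:,0],1);print('axis slope deg',dg(np.arctan(c[0])))
    return q,z
E
python3 - <<'E'
from h import *
q,z=held('side'); q,z=held('top')
g=eef()[2];print(g['finger_gap'],g['contact_force'])
p=pw(42.5-2,106); go(p,90+PSI)
go(pw(40.5,186),90+PSI,110)
E
```

```text
held n 219 ymin [-132.4 -129.2] x [-12.6  12.9] slope z/y [0.02223838 6.60253601]
axis slope deg -0.26894680511117447
held n 568 ymin [-127.4 -125.7] x [-13.7  11.4] slope z/y [1.44400525e-03 6.05783087e+00]
axis slope deg 0.06307703238491462
0.27206985120392563 [ 0.45100967 -0.16872103 -0.6704996 ]
eef [426.5 304.6 100.7] 98.5 -> d [ 168.6 -209.9] dz None dyaw -1.7
eef [426.5 304.6 100.7] 98.5 -> d [ 159.1 -130.5] dz 9.3 dyaw -1.7
```

Request:
step_arm(
  rows=[
    {"jaw": -1,"xyz": [0.159,-0.1305,0.009],"turn": [0,0,-1.7]},
    {"jaw": -1,"xyz": [0.159,-0.1305,0.009],"turn": [0,0,-1.7]},
    {"jaw": -1,"xyz": [0.159,-0.1305,0.009],"turn": [0,0,-1.7]},
    {"jaw": -1,"xyz": [0.159,-0.1305,0.009],"turn": [0,0,-1.7]},
    {"jaw": -1,"xyz": [0.159,-0.1305,0.009],"turn": [0,0,-1.7]},
    {"jaw": -1,"xyz": [0.159,-0.1305,0.009],"turn": [0,0,-1.7]},
    {"jaw": -1,"xyz": [0.159,-0.1305,0.009],"turn": [0,0,-1.7]},
  ],
)

```text
t: 11.05
eef_pos: [585.1, 175.0, 110.1]
eef_rot: [-0.001, 0.664, 0.748, -0.001]
contact_force: [-0.3, 0.0, -1.4]
finger_gap: 0.27
finger_force: 79.2
```

Run:
```python
from h import *
held('side'); go(pw(40.5,186),90+PSI,59);go(pw(40.5,106),90+PSI,59)
```

```text
held n 224 ymin [-130.1 -128. ] x [-12.9  12.1] slope z/y [0.01644658 5.41171913]
axis slope deg 3.948774206967515
eef [585.  175.3 110.5] 96.8 -> d [ 0.7 -1.2] dz -51.5 dyaw -0.0
eef [585.  175.3 110.5] 96.8 -> d [ 10.2 -80.7] dz -51.5 dyaw -0.0
```

Request:
step_arm(
  rows=[
    {"jaw": -1,"xyz": [0.0007,-0.001,-0.05],"turn": [0,0,0]},
    {"jaw": -1,"xyz": [0.0007,-0.001,-0.0515],"turn": [0,0,0]},
    {"jaw": -1,"xyz": [0.0025,-0.016,-0.0515],"turn": [0,0,0]},
    {"jaw": -1,"xyz": [0.0055,-0.041,-0.0515],"turn": [0,0,0]},
    {"jaw": -1,"xyz": [0.0085,-0.066,-0.0515],"turn": [0,0,0]},
    {"jaw": -1,"xyz": [0.0102,-0.0807,-0.0515],"turn": [0,0,0]},
    {"jaw": -1,"xyz": [0.0102,-0.0807,-0.0515],"turn": [0,0,0]},
    {"jaw": -1,"xyz": [0.0102,-0.0807,-0.0515],"turn": [0,0,0]},
  ],
)

```text
t: 11.9
eef_pos: [596.5, 93.9, 60.5]
eef_rot: [0.0, 0.664, 0.747, 0.0]
contact_force: [0.4, -0.4, -0.9]
finger_gap: 0.267
finger_force: 79.4
```

Run:
```python
from h import *
go(pw(40.5,106),90+PSI,53)
p=r.camera('side'); save(p,'s2.png'); a=p['img'][170:280,280:420,::-1]; cv2.imwrite('pics/s2c.png',cv2.resize(a,None,fx=5.5,fy=5.5,interpolation=cv2.INTER_CUBIC))
for x,y,z in [(42,0,82),(42,0,74),(42.5,0,62)]: print(w2pix(p,[*pw(x,y),z])-[170,280])
for t in ['ram_tip','dowel_a_top']:
    print(t,[(round(m['p'],2),np.round(m['position'])-[170,280]) for m in r.mark_of(p,t)[:3]])
```

```text
eef [596.5  93.9  60.5] 96.7 -> d [-1.4  0.8] dz -7.5 dyaw 0.1
[53.89423922 61.58299895]
[56.38713485 61.49130259]
[60.04368433 61.53727883]
ram_tip [(0.57, array([55., 65.]))]
dowel_a_top []
```

View pics/s2c.png

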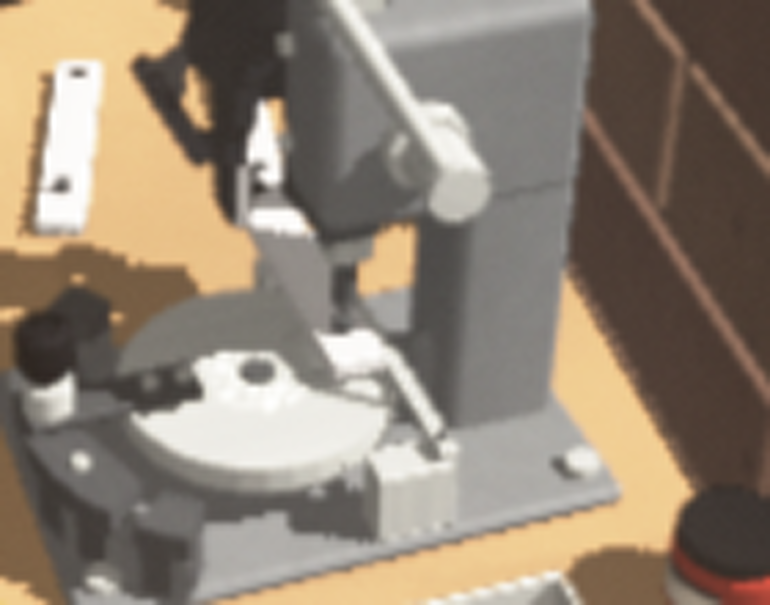

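Request:
step_arm(
  rows=[
    {"jaw": -1,"xyz": [-0.0006,0.0009,-0.004],"turn": [0,0,0]},
    {"jaw": -1,"xyz": [-0.0006,0.0009,-0.0075],"turn": [0,0,0]},
    {"jaw": -1,"xyz": [-0.0006,0.0009,-0.0075],"turn": [0,0,0]},
    {"jaw": -1,"xyz": [-0.0006,0.0009,-0.0075],"turn": [0,0,0]},
  ],
)

```text
t: 12.45
eef_pos: [595.6, 95.3, 53.2]
eef_rot: [0.0, 0.664, 0.748, 0.0]
contact_force: [-4.2, 1.7, 11.3]
finger_gap: 0.268
finger_force: 80.8
```

Request:
step_arm(
  rows=[
    {"jaw": -1,"xyz": [0.001,0,0.0005],"turn": [0,0,0]},
    {"jaw": -1,"xyz": [0.002,0,0.0005],"turn": [0,0,0]},
    {"jaw": -1,"xyz": [0.002,0,0.0005],"turn": [0,0,0]},
  ],
)

```text
t: 12.75
eef_pos: [597.5, 95.2, 53.2]
eef_rot: [-0.0, 0.664, 0.748, -0.0]
contact_force: [-4.6, 0.4, 7.4]
finger_gap: 0.27
finger_force: 80.5
```

Run:
```python
from h import *
e,a,s=eef(); print(e,a,s['contact_force'], rot(-PSI)@(e[:2]-O))
for c in ['side','top']:
    W=cloud(r.camera(c)).reshape(-1,3); q=(W[:,:2]-O)@rot(PSI)
    zz=W[:,2]
    for z0,z1,n in [(57.5,63,'bar top'),(64,71,'dowel')]:
        m=(q[:,0]>22)&(q[:,0]<62)&(q[:,1]>-40)&(q[:,1]<90)&(zz>z0)&(zz<z1)
        if m.sum(): print(c,n,m.sum(),'x',np.round(np.percentile(q[m,0],[1,50,99]),1),'y',np.round(np.percentile(q[m,1],[1,50,99]),1),'z',np.round(np.median(zz[m]),1))
```

```text
[597.45344389  95.17004189  53.15407004] 96.80450312697482 [-4.61876661  0.38655313  7.35883093] [ 42.83466836 106.2456312 ]
side bar top 238 x [30.  42.6 61.3] y [-28.9  30.   87.7] z 59.0
side dowel 10 x [38.9 42.3 46.8] y [-6.  -1.1  2.1] z 66.5
top bar top 154 x [28.1 36.7 60.9] y [-33.3  35.3  58.8] z 59.4
top dowel 3 x [31.6 34.2 35.7] y [17.5 41.8 55.9] z 64.3
```

Request:
step_arm(
  rows=[
    {"jaw": 0.2,"xyz": [-0.0005,0,0],"turn": [0,0,0]},
    {"jaw": 0.2,"xyz": [-0.0005,0,0],"turn": [0,0,0]},
    {"jaw": 0.2,"xyz": [-0.0005,0,0],"turn": [0,0,0]},
    {"jaw": 0.2,"xyz": [-0.0005,0,0.01],"turn": [0,0,0]},
    {"jaw": 0.2,"xyz": [-0.0005,0,0.06],"turn": [0,0,0]},
    {"jaw": 0.2,"xyz": [-0.0005,0,0.11],"turn": [0,0,0]},
    {"jaw": 0.2,"xyz": [-0.0005,0,0.16],"turn": [0,0,0]},
    {"jaw": 0.2,"xyz": [-0.0005,0,0.21],"turn": [0,0,0]},
  ],
)

```text
t: 13.65
eef_pos: [596.8, 94.6, 265.6]
eef_rot: [0.0, 0.664, 0.748, 0.0]
contact_force: [0.7, -0.6, 0.2]
finger_gap: 0.601
finger_force: 0.0
```

```bash
cat >> h.py <<'E'
from scipy.optimize import least_squares
def ball(cam,x=(440,620),y=(-120,-40),z=(175,330)):
    p=r.camera(cam); W=cloud(p)
    im=p['img'].max(-1)
    m=(W[...,0]>x[0])&(W[...,0]<x[1])&(W[...,1]>y[0])&(W[...,1]<y[1])&(W[...,2]>z[0])&(W[...,2]<z[1])&(im<70)
    P=W[m]; f0=lambda c:np.linalg.norm(P-c,axis=1)-15
    s=least_squares(f0,P.mean(0)-[0,0,8],loss='soft_l1',f_scale=1.5); return len(P),np.round(s.x,1)
def anv():
    for c in ['side','top']:
        W=cloud(r.camera(c)).reshape(-1,3); q=(W[:,:2]-O)@rot(PSI); zz=W[:,2]
        for z0,z1,n in [(57.5,63,'bar top'),(63.5,72,'dowel')]:
            m=(q[:,0]>22)&(q[:,0]<54)&(q[:,1]>-40)&(q[:,1]<(190 if n=='bar top' else 15))&(zz>z0)&(zz<z1)
            if m.sum(): print(c,n,m.sum(),'x',np.round(np.percentile(q[m,0],[1,50,99]),1),'y',np.round(np.percentile(q[m,1],[1,50,99]),1),'z',np.round(np.median(zz[m]),1), 'yaw',np.round(dg(np.polyfit(q[m,1],q[m,0],1)[0]),1))
E
python3 - <<'E'
from h import *
for c in ['side','top']:
    n,b=ball(c); print(c,n,b, rot(-PSI)@(b[:2]-O))
anv()
go((567.5,-78.5),PSI,345)
E
```

```text
side 128 [570.2 -76.7 300.7] [ -4.57715639 -61.18847636]
top 151 [568.9 -75.7 301. ] [ -5.74960758 -60.04158569]
side bar top 282 x [29.5 40.8 53.5] y [-22.9  51.3 131.3] z 59.1 yaw 0.3
side dowel 8 x [41.2 43.3 46.5] y [-5.1 -0.6  4. ] z 66.0 yaw 0.3
top bar top 184 x [28.3 36.4 53.8] y [-19.3  43.7  76. ] z 59.9 yaw 6.0
top dowel 4 x [29.5 32.1 33.7] y [-4.1 11.  12.5] z 64.1 yaw 10.6
eef [597.3  94.6 263.9] 96.8 -> d [ -29.8 -173.1] dz 81.1 dyaw -90.0
```

Request:
step_arm(
  rows=[
    {"jaw": 0.4,"xyz": [0,0,0.042],"turn": [0,0,-8]},
    {"jaw": 0.4,"xyz": [0,0,0.082],"turn": [0,0,-16]},
    {"jaw": 0.4,"xyz": [-0.0278,-0.171,0.082],"turn": [0,0,-24]},
    {"jaw": 0.4,"xyz": [-0.0278,-0.171,0.082],"turn": [0,0,-32]},
    {"jaw": 0.4,"xyz": [-0.0278,-0.171,0.082],"turn": [0,0,-40]},
    {"jaw": 0.4,"xyz": [-0.0278,-0.171,0.082],"turn": [0,0,-48]},
    {"jaw": 0.4,"xyz": [-0.0278,-0.171,0.082],"turn": [0,0,-56]},
    {"jaw": 0.4,"xyz": [-0.0278,-0.171,0.082],"turn": [0,0,-64]},
  ],
)

```text
t: 14.65
eef_pos: [569.1, -77.4, 342.8]
eef_rot: [-0.001, 0.96, 0.278, -0.001]
contact_force: [0.2, 0.3, 0.4]
finger_gap: 0.699
finger_force: 0.0
```

Request:
step_arm(
  rows=[
    {"jaw": 0.4,"xyz": [0,0,0],"turn": [0,0,-8]},
    {"jaw": 0.4,"xyz": [0,0,0],"turn": [0,0,-16]},
    {"jaw": 0.4,"xyz": [0,0,0],"turn": [0,0,-26]},
    {"jaw": 0.4,"xyz": [0,0,0],"turn": [0,0,-26]},
    {"jaw": 0.4,"xyz": [0,0,0],"turn": [0,0,-26]},
  ],
)

```text
t: 15.15
eef_pos: [569.4, -76.4, 343.6]
eef_rot: [-0.0, 0.998, 0.06, -0.001]
contact_force: [-0.3, -0.8, 0.2]
finger_gap: 0.7
finger_force: 0.0
```

Run:
```python
from h import *
go((569.5,-76.3),PSI,281)
```

```text
eef [569.4 -76.4 343.6] 6.9 -> d [0.1 0.1] dz -62.6 dyaw -0.1
```

Request:
step_arm(
  rows=[
    {"jaw": 0.4,"xyz": [0,0,-0.04],"turn": [0,0,0]},
    {"jaw": 0.4,"xyz": [0,0,-0.062],"turn": [0,0,0]},
    {"jaw": 0.4,"xyz": [0,0,-0.062],"turn": [0,0,0]},
    {"jaw": -1,"xyz": [0,0,-0.062],"turn": [0,0,0]},
    {"jaw": -1,"xyz": [0,0,-0.062],"turn": [0,0,0]},
    {"jaw": -1,"xyz": [0,0,-0.062],"turn": [0,0,0]},
    {"jaw": -1,"xyz": [0,0,-0.062],"turn": [0,0,0]},
    {"jaw": -1,"xyz": [0,0,-0.062],"turn": [0,0,0]},
  ],
  squeeze=40,
)

```text
t: 15.95
eef_pos: [569.8, -76.6, 284.2]
eef_rot: [0.001, 0.998, 0.059, 0.001]
contact_force: [-0.4, -0.6, 5.7]
finger_gap: 0.326
finger_force: 39.2
```

Run:
```python
from h import *
print(eef()[0],eef()[2]['finger_gap'])
for k in [.2,.4,.6,.8,.9,.95,1.0,1.03,1.06]:
    a=np.pi/3-k; a0=np.pi/3
    dx=-135*(np.cos(a)-np.cos(a0)); dz=135*(np.sin(a)-np.sin(a0)); w=rot(PSI)@[dx,0]; print(k,np.round([w[0],w[1],dz],1))
```

```text
[569.75374119 -76.56926731 284.22048006] 0.3257346035510877
0.2 [-21.7  -2.6 -15.7]
0.4 [-39.9  -4.8 -35.5]
0.6 [-53.8  -6.4 -58.5]
0.8 [-63.   -7.5 -83.9]
0.9 [-65.6  -7.8 -97.1]
0.95 [ -66.4   -7.9 -103.8]
1.0 [ -66.9   -8.  -110.5]
1.03 [ -67.    -8.  -114.6]
1.06 [ -67.    -8.  -118.6]
```

Request:
step_arm(
  rows=[
    {"jaw": -1,"xyz": [-0.0113,-0.0013,-0.0073],"turn": [0,0,0]},
    {"jaw": -1,"xyz": [-0.0217,-0.0026,-0.0157],"turn": [0,0,0]},
    {"jaw": -1,"xyz": [-0.0313,-0.0037,-0.0252],"turn": [0,0,0]},
    {"jaw": -1,"xyz": [-0.0399,-0.0048,-0.0355],"turn": [0,0,0]},
    {"jaw": -1,"xyz": [-0.0475,-0.0057,-0.0467],"turn": [0,0,0]},
    {"jaw": -1,"xyz": [-0.0538,-0.0064,-0.0585],"turn": [0,0,0]},
  ],
)

```text
t: 16.55
eef_pos: [515.8, -82.6, 225.2]
eef_rot: [0.0, 0.998, 0.059, 0.001]
contact_force: [0.4, 1.5, 6.0]
finger_gap: 0.321
finger_force: 41.9
```

Run:
```python
from h import *
print(eef()[0],eef()[2]['contact_force'])
for c in ['side','top']: n,b=ball(c); print(c,n,b,rot(-PSI)@(b[:2]-O))
anv()
```

```text
[515.7687694  -82.59301031 225.20367063] [0.39503796 1.50973071 6.03646768]
side 372 [506.3 -93.5 295.1] [-70.01683902 -70.30428332]
top 49 [507.4 -54.4 289.8] [-64.2949818  -31.60957632]
side bar top 266 x [29.7 40.5 53.7] y [-21.6  56.  131.2] z 59.1 yaw 0.6
side dowel 10 x [37.9 41.  48. ] y [-5.  -3.   0.8] z 67.2 yaw -38.8
top bar top 321 x [28.7 40.  53.5] y [  5.5  77.2 134. ] z 59.9 yaw 2.2
top dowel 1 x [29.8 29.8 29.8] y [2.8 2.8 2.8] z 65.6 yaw 307.0h.py:58: RankWarning: Polyfit may be poorly conditioned
  if m.sum(): print(c,n,m.sum(),'x',np.round(np.percentile(q[m,0],[1,50,99]),1),'y',np.round(np.percentile(q[m,1],[1,50,99]),1),'z',np.round(np.median(zz[m]),1), 'yaw',np.round(dg(np.polyfit(q[m,1],q[m,0],1)[0]),1))
```

Request:
step_arm(
  rows=[
    {"jaw": -1,"xyz": [-0.0052,-0.0006,-0.0125],"turn": [0,0,0]},
    {"jaw": -1,"xyz": [-0.0092,-0.0011,-0.0254],"turn": [0,0,0]},
    {"jaw": -1,"xyz": [-0.0118,-0.0014,-0.0386],"turn": [0,0,0]},
    {"jaw": -1,"xyz": [-0.0131,-0.0016,-0.052],"turn": [0,0,0]},
    {"jaw": -1,"xyz": [-0.0131,-0.0016,-0.052],"turn": [0,0,0]},
    {"jaw": -1,"xyz": [-0.0131,-0.0016,-0.052],"turn": [0,0,0]},
  ],
)

```text
t: 17.35
eef_pos: [503.7, -83.9, 173.3]
eef_rot: [-0.0, 0.998, 0.059, 0.001]
contact_force: [-0.1, 5.5, 6.5]
finger_gap: 0.324
finger_force: 46.2
```

Request:
step_arm(
  rows=[
    {"jaw": -1,"xyz": [0,0,-0.004],"turn": [0,0,0]},
    {"jaw": -1,"xyz": [0,0,-0.004],"turn": [0,0,0]},
    {"jaw": -1,"xyz": [0,0,-0.004],"turn": [0,0,0]},
  ],
)

```text
t: 17.65
eef_pos: [503.3, -84.0, 169.7]
eef_rot: [-0.0, 0.998, 0.059, 0.001]
contact_force: [-3.4, 4.7, 10.1]
finger_gap: 0.323
finger_force: 46.3
```

Run:
```python
from h import *
anv()
p=r.camera('side');save(p,'s3.png'); a=p['img'][130:260,240:400,::-1]; cv2.imwrite('pics/s3c.png',cv2.resize(a,None,fx=4.5,fy=4.5,interpolation=cv2.INTER_CUBIC))
```

```text
side bar top 217 x [29.6 39.8 53.6] y [-22.5  46.1 129.7] z 59.2 yaw 0.3
side dowel 11 x [37.8 41.2 47.2] y [-6.2 -2.5  0.6] z 66.5 yaw -42.5
top bar top 348 x [28.6 38.7 53.9] y [ -1.3  77.6 133.6] z 59.9 yaw 2.7
```

View pics/s3c.png

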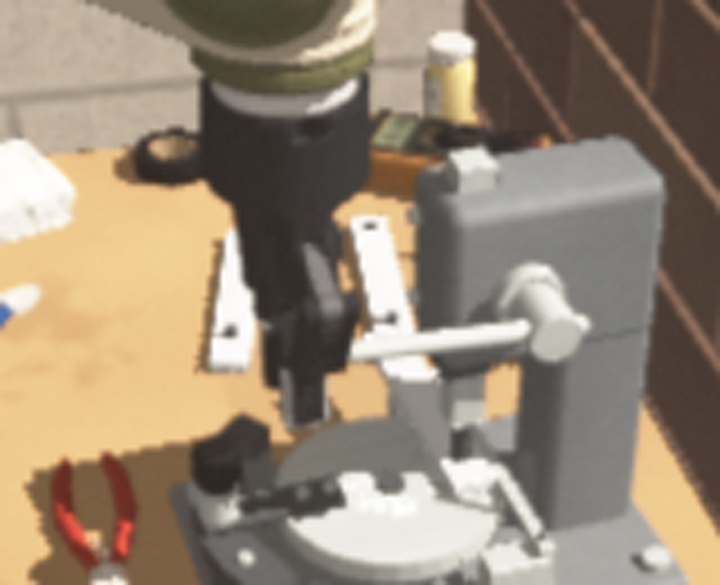

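Request:
step_arm(
  rows=[
    {"jaw": -1,"xyz": [0,0,-0.003],"turn": [0,0,0]},
    {"jaw": -1,"xyz": [0,0,-0.006],"turn": [0,0,0]},
    {"jaw": -1,"xyz": [0,0,-0.006],"turn": [0,0,0]},
    {"jaw": -1,"xyz": [0,0,-0.006],"turn": [0,0,0]},
  ],
)

```text
t: 18.2
eef_pos: [503.8, -83.9, 163.8]
eef_rot: [-0.0, 0.998, 0.059, 0.002]
contact_force: [-1.3, 4.7, 9.6]
finger_gap: 0.327
finger_force: 47.0
```

```bash
cat >> h.py <<'E'
def rod(cam='side'):
    W=cloud(r.camera(cam)).reshape(-1,3); q=(W[:,:2]-O)@rot(PSI); z=W[:,2]
    m=(q[:,0]>-50)&(q[:,0]<40)&(q[:,1]>-75)&(q[:,1]<-48)&(z>165)&(z<330); k=np.polyfit(q[m,0],z[m],1) if m.sum()>5 else None
    print('rod',m.sum(),k, None if k is None else ('lever', np.pi/3-np.arctan(-k[0])))
    m=(q[:,0]>25)&(q[:,0]<60)&(abs(q[:,1])<12)&(z>205); print('ram top z pct',np.round(np.percentile(z[m],[50,80,95]),1), m.sum())
E
python3 - <<'E'
from h import *
print(eef()[0],eef()[2]['contact_force']); rod('side');rod('top')
E
```

```text
[503.77863112 -83.93783207 163.80201577] [-1.33795258  4.68404363  9.64399375]
rod 175 [-4.61234572e-02  1.89589364e+02] ('lever', np.float64(1.0011067595645318))
ram top z pct [245.  251.7 252.8] 125
rod 0 None None
ram top z pct [246.2 253.  254.5] 186
```

Request:
step_arm(
  rows=[
    {"jaw": -1,"xyz": [0.0013,0.0002,0.0134],"turn": [0,0,0]},
    {"jaw": -1,"xyz": [0.0039,0.0005,0.0266],"turn": [0,0,0]},
    {"jaw": -1,"xyz": [0.0079,0.001,0.0395],"turn": [0,0,0]},
    {"jaw": -1,"xyz": [0.0131,0.0016,0.052],"turn": [0,0,0]},
    {"jaw": -1,"xyz": [0.0194,0.0023,0.0638],"turn": [0,0,0]},
    {"jaw": -1,"xyz": [0.027,0.0032,0.075],"turn": [0,0,0]},
    {"jaw": -1,"xyz": [0.0356,0.0042,0.0853],"turn": [0,0,0]},
    {"jaw": -1,"xyz": [0.0452,0.0053,0.0948],"turn": [0,0,0]},
  ],
)

```text
t: 19.1
eef_pos: [548.0, -79.0, 258.3]
eef_rot: [0.0, 0.998, 0.059, -0.0]
contact_force: [-3.9, 1.1, 3.9]
finger_gap: 0.327
finger_force: 47.3
```

Request:
step_arm(
  rows=[
    {"jaw": -1,"xyz": [0.0104,0.0013,0.0084],"turn": [0,0,0]},
    {"jaw": -1,"xyz": [0.0217,0.0026,0.0157],"turn": [0,0,0]},
    {"jaw": -1,"xyz": [0.0217,0.0026,0.0157],"turn": [0,0,0]},
    {"jaw": 0.4,"xyz": [0.0217,0.0026,0.0157],"turn": [0,0,0]},
    {"jaw": 0.4,"xyz": [0.0217,0.0026,0.0157],"turn": [0,0,0]},
    {"jaw": 0.4,"xyz": [0.0217,0.0026,0.0157],"turn": [0,0,0]},
    {"jaw": 0.4,"xyz": [0.0217,0.0026,0.0657],"turn": [0,0,0]},
    {"jaw": 0.4,"xyz": [0.0217,0.0026,0.0807],"turn": [0,0,0]},
  ],
)

```text
t: 19.9
eef_pos: [570.1, -76.6, 341.7]
eef_rot: [0.001, 0.998, 0.059, 0.003]
contact_force: [-1.0, 0.1, 0.8]
finger_gap: 0.702
finger_force: 0.0
```

Run:
```python
from h import *
print(eef()[0],eef()[2]['contact_force']); rod('side')
for c in ['side','top']: n,b=ball(c); print(c,n,b,rot(-PSI)@(b[:2]-O))
anv()
p=r.camera('side');save(p,'s4.png'); a=p['img'][200:270,300:390,::-1]; cv2.imwrite('pics/s4c.png',cv2.resize(a,None,fx=8,fy=8,interpolation=cv2.INTER_CUBIC))
go((569.5,-76.3),PSI,345)
```

```text
[570.08561057 -76.64502195 341.6999067 ] [-1.044294    0.08035777  0.81674223]
rod 287 [ -1.55334084 290.63877185] ('lever', np.float64(0.04838698195346436))
ram top z pct [260.8 273.  274.4] 162
side 124 [569.7 -76.4 300.5] [ -5.03811795 -60.83138472]
top 121 [568.7 -75.6 301.2] [ -5.93636028 -59.91860835]
side bar top 292 x [29.9 41.3 53.5] y [-23.3  47.2 131.7] z 59.1 yaw 0.1
top bar top 254 x [28.8 41.8 53. ] y [ 50.5  92.5 134.6] z 59.7 yaw -0.9
eef [569.2 -76.5 336.2] 6.8 -> d [0.3 0.2] dz 8.8 dyaw 0.0
```

View pics/s4c.png

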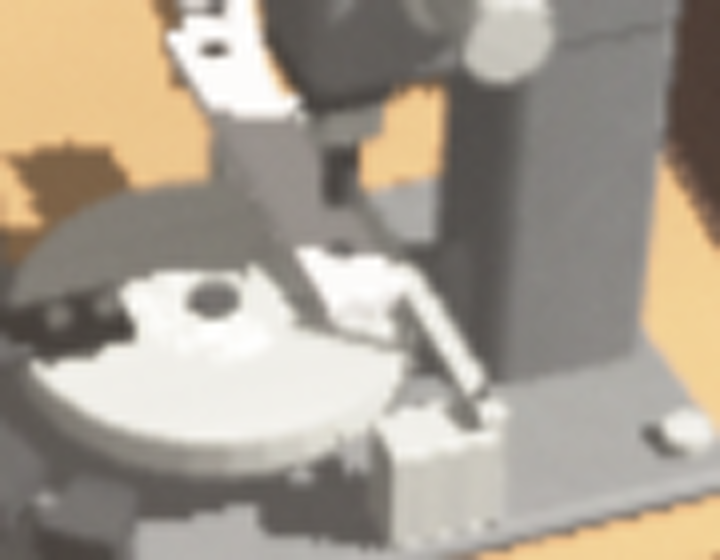

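Request:
step_arm(
  rows=[
    {"jaw": 0.2,"xyz": [0.0278,0.1715,0.008],"turn": [0,0,8]},
    {"jaw": 0.2,"xyz": [0.0278,0.1715,0.008],"turn": [0,0,16]},
    {"jaw": 0.2,"xyz": [0.0278,0.1715,0.008],"turn": [0,0,24]},
    {"jaw": 0.2,"xyz": [0.0278,0.1715,0.008],"turn": [0,0,32]},
    {"jaw": 0.2,"xyz": [0.0278,0.1715,0.008],"turn": [0,0,40]},
    {"jaw": 0.2,"xyz": [0.0278,0.1715,-0.03],"turn": [0,0,48]},
    {"jaw": 0.2,"xyz": [0.0278,0.1715,-0.07],"turn": [0,0,56]},
    {"jaw": 0.2,"xyz": [0.0278,0.1715,-0.11],"turn": [0,0,64]},
  ],
)

```text
t: 21.0
eef_pos: [596.7, 95.1, 225.1]
eef_rot: [-0.0, 0.814, 0.582, -0.001]
contact_force: [2.0, -0.3, 0.1]
finger_gap: 0.601
finger_force: 0.0
```

Request:
step_arm(
  rows=[
    {"jaw": 0.2,"xyz": [0,0,-0.04],"turn": [0,0,8]},
    {"jaw": 0.2,"xyz": [0,0,-0.08],"turn": [0,0,16]},
    {"jaw": 0.2,"xyz": [0,0,-0.12],"turn": [0,0,26]},
    {"jaw": 0.2,"xyz": [0,0,-0.12],"turn": [0,0,26]},
    {"jaw": 0.2,"xyz": [0,0,-0.12],"turn": [0,0,26]},
    {"jaw": 0.2,"xyz": [0,0,-0.12],"turn": [0,0,26]},
  ],
)

```text
t: 21.6
eef_pos: [598.3, 95.0, 109.8]
eef_rot: [0.001, 0.665, 0.747, 0.001]
contact_force: [0.3, 0.3, 0.7]
finger_gap: 0.596
finger_force: 0.0
```

Run:
```python
from h import *
go(pw(42.3,106),90+PSI,53.2)
p=r.camera('side'); show(rect(cloud(p),4,30,(380,680),(160,360)))
```

```text
eef [598.3  95.  109.8] 96.6 -> d [-1.4 -0.1] dz -56.6 dyaw 0.2
c [624.2 259.9] sz [163.5  25.5] ang 84.4 n 181 mean [624.8 252.4   9.1]
c [520.6 260.8] sz [170.8  26.1] ang 77.6 n 255 mean [519.1 253.    9.1]
```

Request:
step_arm(
  rows=[
    {"jaw": 0.2,"xyz": [-0.0014,0,-0.04],"turn": [0,0,0.2]},
    {"jaw": 0.2,"xyz": [-0.0014,0,-0.0565],"turn": [0,0,0.2]},
    {"jaw": 0.2,"xyz": [-0.0014,0,-0.0565],"turn": [0,0,0.2]},
    {"jaw": -1,"xyz": [-0.0014,0,-0.0565],"turn": [0,0,0.2]},
    {"jaw": -1,"xyz": [-0.0014,0,-0.0565],"turn": [0,0,0.2]},
    {"jaw": -1,"xyz": [-0.0014,0,-0.0565],"turn": [0,0,0.2]},
    {"jaw": -1,"xyz": [-0.0014,0,-0.0565],"turn": [0,0,0.2]},
    {"jaw": -1,"xyz": [-0.0014,0,-0.0565],"turn": [0,0,0.2]},
  ],
  squeeze=80,
)

```text
t: 22.45
eef_pos: [597.1, 95.0, 53.6]
eef_rot: [0.002, 0.663, 0.749, 0.001]
contact_force: [-1.0, 0.5, 6.2]
finger_gap: 0.268
finger_force: 78.8
```

Request:
step_arm(
  rows=[
    {"jaw": -1,"xyz": [0,0,0.007],"turn": [0,0,0]},
    {"jaw": -1,"xyz": [0,0,0.014],"turn": [0,0,0]},
    {"jaw": -1,"xyz": [0,0,0.014],"turn": [0,0,0]},
    {"jaw": -1,"xyz": [-0.02,-0.002,0.014],"turn": [0,0,0]},
    {"jaw": -1,"xyz": [-0.05,-0.005,0.014],"turn": [0,0,0]},
    {"jaw": -1,"xyz": [-0.08,-0.008,0.05],"turn": [0,0,0]},
    {"jaw": -1,"xyz": [-0.1,-0.01,0.09],"turn": [0,0,0]},
    {"jaw": -1,"xyz": [-0.14,-0.014,0.1],"turn": [0,0,0]},
  ],
)

```text
t: 23.25
eef_pos: [457.8, 80.7, 154.6]
eef_rot: [0.003, 0.663, 0.749, 0.002]
contact_force: [0.8, -0.4, -1.3]
finger_gap: 0.27
finger_force: 79.2
```

Run:
```python
from h import *
q,z=held('side');q,z=held('top'); s=eef()[2]; print(s['finger_gap'],s['contact_force'])
go((420,100),95.2,165); go(tw(-60,50),90+TPSI,40)
```

```text
held n 349 ymin [-131.1 -128.6] x [-12.5  12.3] slope z/y [0.02269274 5.72236164]
axis slope deg -0.4926551994574739
held n 355 ymin [-126.7 -125.2] x [-13.8  11.5] slope z/y [-0.00426855  4.23993085]
axis slope deg -1.3125413615380965
0.2710670291761679 [-0.12614535  0.30013589 -1.52778682]
eef [452.6  81.2 152.8] 97.0 -> d [-32.6  18.8] dz 12.2 dyaw -1.8
eef [452.6  81.2 152.8] 97.0 -> d [  57.  -291.3] dz -112.8 dyaw -1.8
```

Request:
step_arm(
  rows=[
    {"jaw": -1,"xyz": [0.057,-0.291,0],"turn": [0,0,-1.8]},
    {"jaw": -1,"xyz": [0.057,-0.291,0],"turn": [0,0,-1.8]},
    {"jaw": -1,"xyz": [0.057,-0.291,0],"turn": [0,0,-1.8]},
    {"jaw": -1,"xyz": [0.057,-0.291,0],"turn": [0,0,-1.8]},
    {"jaw": -1,"xyz": [0.057,-0.291,0],"turn": [0,0,-1.8]},
    {"jaw": -1,"xyz": [0.057,-0.291,0],"turn": [0,0,-1.8]},
    {"jaw": -1,"xyz": [0.057,-0.291,-0.05],"turn": [0,0,-1.8]},
    {"jaw": -1,"xyz": [0.057,-0.291,-0.09],"turn": [0,0,-1.8]},
  ],
)

```text
t: 24.15
eef_pos: [513.0, -211.6, 59.3]
eef_rot: [0.0, 0.675, 0.737, 0.0]
contact_force: [-0.6, 0.7, -1.7]
finger_gap: 0.266
finger_force: 79.1
```

Run:
```python
from h import *
q,z=held('side')
go(tw(-60,50),90+TPSI,19)
p=r.camera('top'); W=cloud(p); print('battens');show(rect(W,11,18,(430,720),(-400,-110),40))
```

```text
held n 742 ymin [-129.4 -128.4] x [-12.6  12.6] slope z/y [0.01678264 5.21736652]
axis slope deg -0.11271229473923727
eef [ 510.  -209.    53.1] 95.1 -> d [-0.5 -1.1] dz -34.1 dyaw 0.1
battens
c [ 666. -223.] sz [20.5 35.4] ang 69.6 n 51 mean [ 664.4 -224.1   13.9]
c [ 656.7 -267.8] sz [50.7 13.1] ang 5.1 n 72 mean [ 657.2 -267.6   14.2]
```

Request:
step_arm(
  rows=[
    {"jaw": -1,"xyz": [-0.0005,-0.001,-0.02],"turn": [0,0,0]},
    {"jaw": -1,"xyz": [-0.0005,-0.001,-0.032],"turn": [0,0,0]},
    {"jaw": -1,"xyz": [-0.0005,-0.001,-0.032],"turn": [0,0,0]},
    {"jaw": -1,"xyz": [-0.0005,-0.001,-0.032],"turn": [0,0,0]},
    {"jaw": -1,"xyz": [-0.0005,-0.001,-0.032],"turn": [0,0,0]},
  ],
)

```text
t: 24.75
eef_pos: [513.0, -211.2, 30.4]
eef_rot: [0.001, 0.674, 0.738, 0.0]
contact_force: [-0.7, -0.0, -1.4]
finger_gap: 0.269
finger_force: 79.2
```

Request:
step_arm(
  rows=[
    {"jaw": -1,"xyz": [-0.003,0.001,-0.006],"turn": [0,0,0]},
    {"jaw": -1,"xyz": [-0.003,0.001,-0.012],"turn": [0,0,0]},
    {"jaw": -1,"xyz": [-0.003,0.001,-0.012],"turn": [0,0,0]},
    {"jaw": -1,"xyz": [-0.003,0.001,-0.012],"turn": [0,0,0]},
  ],
)

```text
t: 25.15
eef_pos: [509.3, -209.7, 17.9]
eef_rot: [0.0, 0.674, 0.738, 0.0]
contact_force: [-2.9, 3.3, 11.2]
finger_gap: 0.274
finger_force: 80.7
```

Request:
step_arm(
  rows=[
    {"jaw": 0,"xyz": [0,0,0],"turn": [0,0,0]},
    {"jaw": 0,"xyz": [0,0,0],"turn": [0,0,0]},
    {"jaw": 0,"xyz": [0,0,0],"turn": [0,0,0]},
    {"jaw": 0,"xyz": [0,0,0.045],"turn": [0,0,0]},
    {"jaw": 0,"xyz": [0,0,0.095],"turn": [0,0,0]},
    {"jaw": 0,"xyz": [0,0,0.145],"turn": [0,0,0]},
    {"jaw": 0,"xyz": [-0.04,0.03,0.145],"turn": [0,0,0]},
    {"jaw": 0,"xyz": [-0.07,0.07,0.145],"turn": [0,0,0]},
  ],
)

```text
t: 25.95
eef_pos: [439.0, -140.5, 163.2]
eef_rot: [0.002, 0.675, 0.738, 0.0]
contact_force: [-0.3, 1.8, 0.1]
finger_gap: 0.502
finger_force: 0.0
```

Request:
step_arm(
  rows=[
    {"jaw": 1,"xyz": [0,0.2,0],"turn": [0,0,0]},
    {"jaw": 1,"xyz": [0,0.2,0],"turn": [0,0,0]},
    {"jaw": 1,"xyz": [0,0.2,0],"turn": [0,0,0]},
    {"jaw": 1,"xyz": [0,0.2,0],"turn": [0,0,0]},
    {"jaw": 1,"xyz": [0.092,0.451,0],"turn": [0,0,-17.6]},
    {"jaw": 1,"xyz": [0.092,0.451,0],"turn": [0,0,-17.6]},
    {"jaw": 1,"xyz": [0.092,0.451,0],"turn": [0,0,-17.6]},
    {"jaw": 1,"xyz": [0.092,0.451,0],"turn": [0,0,-17.6]},
  ],
)

```text
t: 26.75
eef_pos: [504.0, 236.5, 162.0]
eef_rot: [0.0, 0.78, 0.626, -0.0]
contact_force: [1.2, -0.6, -0.9]
finger_gap: 1.003
finger_force: 0.0
```

Request:
step_arm(
  rows=[
    {"jaw": 1,"xyz": [0.033,0.089,0],"turn": [0,0,0]},
    {"jaw": 1,"xyz": [0.033,0.089,0],"turn": [0,0,0]},
    {"jaw": 1,"xyz": [0.033,0.089,-0.04],"turn": [0,0,0]},
    {"jaw": 1,"xyz": [0.033,0.089,-0.06],"turn": [0,0,0]},
    {"jaw": 1,"xyz": [0.033,0.089,-0.06],"turn": [0,0,0]},
    {"jaw": 1,"xyz": [0.033,0.089,-0.06],"turn": [0,0,0]},
  ],
)

```text
t: 27.35
eef_pos: [537.0, 323.4, 102.7]
eef_rot: [0.0, 0.78, 0.626, 0.0]
contact_force: [0.5, -0.1, 0.7]
finger_gap: 0.999
finger_force: 0.0
```

```bash
cat >> h.py <<'E'
def bars(): 
    p=r.camera('side'); o=rect(cloud(p),4,30,(380,680),(160,360)); show(o); return p
def grasp(cx,cy,yaw,ly): return (cx-ly*np.sin(rd(yaw)),cy+ly*np.cos(rd(yaw)))
E
python3 - <<'E'
from h import *
p=bars(); print('tray');show(rect(cloud(p),20,30,(430,640),(-400,-110),40))
go(grasp(520.5,260.5,-12.4,52),77.6,3)
E
```

```text
c [623.3 252.4] sz [180.8  26. ] ang 84.7 n 251 mean [623.2 249.1   9.2]
c [520.6 260.8] sz [174.2  26.2] ang 77.4 n 257 mean [519.1 253.    9.1]
tray
c [ 514.  -259.7] sz [ 27.1 157.4] ang 5.0 n 841 mean [ 514.3 -267.4   23.6]
c [ 465.  -384.1] sz [49.  31.6] ang 0.4 n 374 mean [ 464.3 -386.6   27.5]
eef [537.4 323.5 103.5] 77.6 -> d [ -5.7 -12.2] dz -100.5 dyaw 0.0
```

Request:
step_arm(
  rows=[
    {"jaw": 1,"xyz": [-0.0057,-0.0122,-0.03],"turn": [0,0,0]},
    {"jaw": 1,"xyz": [-0.0057,-0.0122,-0.06],"turn": [0,0,0]},
    {"jaw": 1,"xyz": [-0.0057,-0.0122,-0.08],"turn": [0,0,0]},
    {"jaw": 1,"xyz": [-0.0057,-0.0122,-0.1],"turn": [0,0,0]},
    {"jaw": 1,"xyz": [-0.0057,-0.0122,-0.1],"turn": [0,0,0]},
    {"jaw": 1,"xyz": [-0.0057,-0.0122,-0.1],"turn": [0,0,0]},
  ],
)

```text
t: 28.0
eef_pos: [531.9, 311.4, 3.7]
eef_rot: [0.0, 0.78, 0.626, 0.001]
contact_force: [0.7, 0.7, 0.3]
finger_gap: 1.001
finger_force: 0.0
```

Request:
step_arm(
  rows=[
    {"jaw": -1,"xyz": [0,0,0],"turn": [0,0,0]},
    {"jaw": -1,"xyz": [0,0,0],"turn": [0,0,0]},
    {"jaw": -1,"xyz": [0,0,0],"turn": [0,0,0]},
    {"jaw": -1,"xyz": [0,0,0],"turn": [0,0,0]},
    {"jaw": -1,"xyz": [0,0,0],"turn": [0,0,0]},
    {"jaw": -1,"xyz": [0,0,0],"turn": [0,0,0]},
  ],
  squeeze=80,
)

```text
t: 28.6
eef_pos: [531.3, 311.4, 3.0]
eef_rot: [0.0, 0.779, 0.626, 0.001]
contact_force: [-0.7, -1.2, 5.2]
finger_gap: 0.274
finger_force: 79.0
```

Request:
step_arm(
  rows=[
    {"jaw": -1,"xyz": [0,0,0.05],"turn": [0,0,0]},
    {"jaw": -1,"xyz": [0,0,0.1],"turn": [0,0,0]},
    {"jaw": -1,"xyz": [0,0,0.107],"turn": [0,0,0]},
    {"jaw": -1,"xyz": [0,0,0.107],"turn": [0,0,0]},
    {"jaw": -1,"xyz": [0,0,0.107],"turn": [0,0,0]},
  ],
)

```text
t: 29.1
eef_pos: [530.2, 311.0, 107.7]
eef_rot: [-0.0, 0.78, 0.626, -0.001]
contact_force: [0.2, -0.3, -2.4]
finger_gap: 0.273
finger_force: 79.3
```

Run:
```python
from h import *
held('side');held('top'); print(eef()[2]['finger_gap'],eef()[2]['contact_force'])
go(pw(41,186),90+PSI,110)
```

```text
held n 208 ymin [-137.7 -136.2] x [-11.9  13.5] slope z/y [0.01480133 6.34380798]
axis slope deg 0.4154644269934
held n 564 ymin [-134.2 -132.7] x [-14.3  11.2] slope z/y [0.00718023 6.37640647]
axis slope deg 0.7806169985568999
0.27005689973933517 [-0.36158788  0.36814638 -1.30745179]
eef [530.2 311.  107.2] 77.6 -> d [  56.  -136.8] dz 2.8 dyaw 19.2
```

Request:
step_arm(
  rows=[
    {"jaw": -1,"xyz": [0.056,-0.137,0.003],"turn": [0,0,19.2]},
    {"jaw": -1,"xyz": [0.056,-0.137,0.003],"turn": [0,0,19.2]},
    {"jaw": -1,"xyz": [0.056,-0.137,0.003],"turn": [0,0,19.2]},
    {"jaw": -1,"xyz": [0.056,-0.137,0.003],"turn": [0,0,19.2]},
    {"jaw": -1,"xyz": [0.056,-0.137,0.003],"turn": [0,0,19.2]},
    {"jaw": -1,"xyz": [0.056,-0.137,0.003],"turn": [0,0,19.2]},
    {"jaw": -1,"xyz": [0.056,-0.137,0.003],"turn": [0,0,19.2]},
  ],
)

```text
t: 29.9
eef_pos: [586.3, 175.5, 111.7]
eef_rot: [-0.0, 0.664, 0.748, -0.0]
contact_force: [-0.1, -0.6, -1.4]
finger_gap: 0.269
finger_force: 79.3
```

Run:
```python
from h import *
held('side'); go(pw(41,186),90+PSI,59);go(pw(41,106),90+PSI,59)
```

```text
held n 223 ymin [-135.6 -134. ] x [-13.2  11.9] slope z/y [0.03081834 7.12170865]
axis slope deg 5.0106886228914655
eef [586.4 175.5 111.9] 96.9 -> d [-0.2 -1.4] dz -52.9 dyaw -0.1
eef [586.4 175.5 111.9] 96.9 -> d [  9.2 -80.8] dz -52.9 dyaw -0.1
```

Request:
step_arm(
  rows=[
    {"jaw": -1,"xyz": [-0.001,-0.0014,-0.05],"turn": [0,0,0]},
    {"jaw": -1,"xyz": [-0.001,-0.0014,-0.0529],"turn": [0,0,0]},
    {"jaw": -1,"xyz": [0.0007,-0.016,-0.0529],"turn": [0,0,0]},
    {"jaw": -1,"xyz": [0.0037,-0.041,-0.0529],"turn": [0,0,0]},
    {"jaw": -1,"xyz": [0.0067,-0.066,-0.0529],"turn": [0,0,0]},
    {"jaw": -1,"xyz": [0.0084,-0.0808,-0.0529],"turn": [0,0,0]},
    {"jaw": -1,"xyz": [0.0084,-0.0808,-0.0529],"turn": [0,0,0]},
    {"jaw": -1,"xyz": [0.0084,-0.0808,-0.0529],"turn": [0,0,0]},
  ],
)

```text
t: 30.75
eef_pos: [595.7, 93.6, 60.1]
eef_rot: [0.0, 0.664, 0.747, 0.0]
contact_force: [-1.0, 0.2, -1.2]
finger_gap: 0.271
finger_force: 79.4
```

Run:
```python
from h import *
e=eef()[0]; print(rot(-PSI)@(e[:2]-O)); go(pw(41,106),90+PSI,53)
p=r.camera('side'); W=cloud(p).reshape(-1,3); q=(W[:,:2]-O)@rot(PSI); z=W[:,2]
m=(q[:,0]>22)&(q[:,0]<62)&(q[:,1]>-45)&(q[:,1]<25)&(z>62)&(z<70); print('bartop y',np.round(np.percentile(q[m,1],[0,2,5,98]),1),'x',np.round(np.percentile(q[m,0],[1,99]),1),m.sum())
m=(q[:,0]>22)&(q[:,0]<62)&(abs(q[:,1])<20)&(z>71)&(z<77); print('dow',q[m].mean(0),m.sum())
```

```text
[ 40.91438491 104.87424421]
eef [595.7  93.6  60.1] 96.7 -> d [-0.   1.1] dz -7.1 dyaw 0.1
bartop y [-31.  -30.5 -29.9  23.9] x [27.9 53.5] 134
dow [41.27879373 -0.80070184] 9
```

Request:
step_arm(
  rows=[
    {"jaw": -1,"xyz": [0,0.0011,-0.004],"turn": [0,0,0]},
    {"jaw": -1,"xyz": [0,0.0011,-0.0073],"turn": [0,0,0]},
    {"jaw": -1,"xyz": [0,0.0011,-0.0073],"turn": [0,0,0]},
    {"jaw": -1,"xyz": [0,0.0011,-0.007],"turn": [0,0,0]},
    {"jaw": -1,"xyz": [0.001,0.0011,-0.0068],"turn": [0,0,0]},
    {"jaw": -1,"xyz": [0.002,0.0011,-0.0068],"turn": [0,0,0]},
    {"jaw": -1,"xyz": [0.002,0.0011,-0.0068],"turn": [0,0,0]},
  ],
)

```text
t: 31.5
eef_pos: [597.0, 95.4, 53.0]
eef_rot: [-0.0, 0.664, 0.748, -0.0]
contact_force: [-3.4, 0.3, 6.6]
finger_gap: 0.271
finger_force: 80.4
```

Run:
```python
from h import *
e,a,s=eef(); print(rot(-PSI)@(e[:2]-O),e[2]); anv()
```

```text
[ 42.42736372 106.54030374] 52.962068847392224
side bar top 284 x [29.  42.  53.5] y [-27.6  45.5 129.5] z 59.1 yaw 0.6
side dowel 9 x [38.2 42.7 46.3] y [-2.5 -0.5  4.1] z 66.7 yaw -27.4
top bar top 140 x [28.  35.  52.9] y [-24.6  36.1  60.8] z 60.2 yaw 6.9
top dowel 2 x [28.  28.7 29.3] y [-16.5  -8.1   0.2] z 65.5 yaw 4.5
```

Request:
step_arm(
  rows=[
    {"jaw": 0.2,"xyz": [-0.0005,0,0],"turn": [0,0,0]},
    {"jaw": 0.2,"xyz": [-0.0005,0,0],"turn": [0,0,0]},
    {"jaw": 0.2,"xyz": [-0.0005,0,0],"turn": [0,0,0]},
    {"jaw": 0.2,"xyz": [-0.0005,0,0.01],"turn": [0,0,0]},
    {"jaw": 0.2,"xyz": [-0.0005,0,0.06],"turn": [0,0,0]},
    {"jaw": 0.2,"xyz": [-0.0005,0,0.11],"turn": [0,0,0]},
    {"jaw": 0.2,"xyz": [-0.0005,0,0.16],"turn": [0,0,-8]},
    {"jaw": 0.2,"xyz": [-0.0005,0,0.21],"turn": [0,0,-16]},
  ],
)

```text
t: 32.4
eef_pos: [596.4, 94.6, 265.5]
eef_rot: [0.0, 0.764, 0.646, 0.0]
contact_force: [1.3, -0.6, 0.8]
finger_gap: 0.603
finger_force: 0.0
```

Request:
step_arm(
  rows=[
    {"jaw": 0.4,"xyz": [0,0,0.042],"turn": [0,0,-8]},
    {"jaw": 0.4,"xyz": [0,0,0.082],"turn": [0,0,-16]},
    {"jaw": 0.4,"xyz": [-0.0268,-0.1715,0.082],"turn": [0,0,-24]},
    {"jaw": 0.4,"xyz": [-0.0268,-0.1715,0.082],"turn": [0,0,-32]},
    {"jaw": 0.4,"xyz": [-0.0268,-0.1715,0.082],"turn": [0,0,-40]},
    {"jaw": 0.4,"xyz": [-0.0268,-0.1715,0.082],"turn": [0,0,-48]},
    {"jaw": 0.4,"xyz": [-0.0268,-0.1715,0.082],"turn": [0,0,-56]},
    {"jaw": 0.4,"xyz": [-0.0268,-0.1715,0.082],"turn": [0,0,-64]},
  ],
)

```text
t: 33.2
eef_pos: [569.7, -77.9, 345.2]
eef_rot: [0.0, 0.99, 0.142, 0.0]
contact_force: [0.2, -0.8, -0.2]
finger_gap: 0.702
finger_force: 0.0
```

Request:
step_arm(
  rows=[
    {"jaw": 0.4,"xyz": [0,0,0],"turn": [0,0,-8]},
    {"jaw": 0.4,"xyz": [0,0,0],"turn": [0,0,-10]},
    {"jaw": 0.4,"xyz": [0,0,0],"turn": [0,0,-10]},
    {"jaw": 0.4,"xyz": [0,0,0],"turn": [0,0,-10]},
  ],
)

```text
t: 33.6
eef_pos: [570.0, -76.9, 344.9]
eef_rot: [0.0, 0.998, 0.06, 0.0]
contact_force: [0.6, -0.2, 0.8]
finger_gap: 0.703
finger_force: 0.0
```

Run:
```python
from h import *
go((569.8,-76.4),PSI,281); rod(); anv()
for c in ['side']: print(ball(c))
```

```text
eef [570.  -76.9 344.9] 6.8 -> d [-0.2  0.5] dz -63.9 dyaw -0.0
rod 291 [ -1.55668126 290.3900433 ] ('lever', np.float64(0.047409694503943944))
ram top z pct [259.6 273.2 274.6] 162
side bar top 316 x [29.3 41.3 53.6] y [-28.8  51.  135.7] z 59.1 yaw -0.1
side dowel 12 x [37.8 41.5 47.5] y [-6.4 -1.   4.6] z 66.4 yaw 4.8
top bar top 262 x [28.6 41.8 53.6] y [ 51.7  96.3 139.5] z 59.7 yaw -1.9
(126, array([570.1, -76.7, 300.7]))
```

Request:
step_arm(
  rows=[
    {"jaw": 0.4,"xyz": [0,0.0003,-0.04],"turn": [0,0,0]},
    {"jaw": 0.4,"xyz": [0,0.0003,-0.063],"turn": [0,0,0]},
    {"jaw": 0.4,"xyz": [0,0.0003,-0.063],"turn": [0,0,0]},
    {"jaw": -1,"xyz": [0,0.0003,-0.063],"turn": [0,0,0]},
    {"jaw": -1,"xyz": [0,0.0003,-0.063],"turn": [0,0,0]},
    {"jaw": -1,"xyz": [0,0.0003,-0.063],"turn": [0,0,0]},
    {"jaw": -1,"xyz": [0,0.0003,-0.063],"turn": [0,0,0]},
    {"jaw": -1,"xyz": [0,0.0003,-0.063],"turn": [0,0,0]},
  ],
  squeeze=45,
)

```text
t: 34.6
eef_pos: [570.4, -76.5, 283.3]
eef_rot: [0.0, 0.998, 0.059, 0.001]
contact_force: [-2.1, 1.6, 6.9]
finger_gap: 0.323
finger_force: 44.0
```

Request:
step_arm(
  rows=[
    {"jaw": -1,"xyz": [-0.0113,-0.0013,-0.0073],"turn": [0,0,0]},
    {"jaw": -1,"xyz": [-0.0217,-0.0026,-0.0157],"turn": [0,0,0]},
    {"jaw": -1,"xyz": [-0.0313,-0.0037,-0.0252],"turn": [0,0,0]},
    {"jaw": -1,"xyz": [-0.0399,-0.0048,-0.0355],"turn": [0,0,0]},
    {"jaw": -1,"xyz": [-0.0475,-0.0057,-0.0467],"turn": [0,0,0]},
    {"jaw": -1,"xyz": [-0.0538,-0.0064,-0.0585],"turn": [0,0,0]},
  ],
)

```text
t: 35.2
eef_pos: [516.5, -82.6, 224.3]
eef_rot: [0.0, 0.998, 0.059, 0.002]
contact_force: [0.1, 4.9, 4.3]
finger_gap: 0.32
finger_force: 47.4
```

Request:
step_arm(
  rows=[
    {"jaw": -1,"xyz": [-0.0052,-0.0006,-0.0125],"turn": [0,0,0]},
    {"jaw": -1,"xyz": [-0.0092,-0.0011,-0.0254],"turn": [0,0,0]},
    {"jaw": -1,"xyz": [-0.0118,-0.0014,-0.0386],"turn": [0,0,0]},
    {"jaw": -1,"xyz": [-0.0131,-0.0016,-0.052],"turn": [0,0,0]},
    {"jaw": -1,"xyz": [-0.0131,-0.0016,-0.058],"turn": [0,0,0]},
    {"jaw": -1,"xyz": [-0.0131,-0.0016,-0.062],"turn": [0,0,0]},
    {"jaw": -1,"xyz": [-0.0131,-0.0016,-0.062],"turn": [0,0,0]},
    {"jaw": -1,"xyz": [-0.0131,-0.0016,-0.062],"turn": [0,0,0]},
  ],
)

```text
t: 36.0
eef_pos: [504.0, -83.9, 162.6]
eef_rot: [-0.0, 0.998, 0.059, 0.002]
contact_force: [-1.7, 5.7, 9.3]
finger_gap: 0.326
finger_force: 53.0
```

Run:
```python
from h import *
print(eef()[0],eef()[2]['contact_force']); rod('side');rod('top')
```

```text
[503.99062478 -83.90397368 162.58774175] [-1.6895533   5.70378499  9.26945763]
rod 181 [ -0.31598688 193.50166409] ('lever', np.float64(0.7411391860719507))
ram top z pct [244.9 251.7 252.6] 127
rod 0 None None
ram top z pct [247.9 252.7 254.4] 184
```

Request:
step_arm(
  rows=[
    {"jaw": -1,"xyz": [0.0013,0.0002,0.0134],"turn": [0,0,0]},
    {"jaw": -1,"xyz": [0.0039,0.0005,0.0266],"turn": [0,0,0]},
    {"jaw": -1,"xyz": [0.0079,0.001,0.0395],"turn": [0,0,0]},
    {"jaw": -1,"xyz": [0.0131,0.0016,0.052],"turn": [0,0,0]},
    {"jaw": -1,"xyz": [0.0194,0.0023,0.0638],"turn": [0,0,0]},
    {"jaw": -1,"xyz": [0.027,0.0032,0.075],"turn": [0,0,0]},
    {"jaw": -1,"xyz": [0.0356,0.0042,0.0853],"turn": [0,0,0]},
    {"jaw": -1,"xyz": [0.0452,0.0053,0.0948],"turn": [0,0,0]},
  ],
)

```text
t: 36.9
eef_pos: [548.3, -79.0, 257.1]
eef_rot: [-0.0, 0.998, 0.059, 0.0]
contact_force: [-0.9, 1.6, -0.8]
finger_gap: 0.321
finger_force: 53.2
```

Request:
step_arm(
  rows=[
    {"jaw": -1,"xyz": [0.0104,0.0013,0.0084],"turn": [0,0,0]},
    {"jaw": -1,"xyz": [0.0217,0.0026,0.0157],"turn": [0,0,0]},
    {"jaw": -1,"xyz": [0.0217,0.0026,0.0157],"turn": [0,0,0]},
    {"jaw": 0.4,"xyz": [0.0217,0.0026,0.0157],"turn": [0,0,0]},
    {"jaw": 0.4,"xyz": [0.0217,0.0026,0.0157],"turn": [0,0,0]},
    {"jaw": 0.4,"xyz": [0.0217,0.0026,0.0157],"turn": [0,0,0]},
    {"jaw": 0.4,"xyz": [0.0217,0.0026,0.0657],"turn": [0,0,0]},
    {"jaw": 0.4,"xyz": [0.0217,0.0026,0.0837],"turn": [0,0,0]},
  ],
)

```text
t: 37.7
eef_pos: [570.5, -76.9, 343.2]
eef_rot: [0.001, 0.998, 0.059, 0.002]
contact_force: [-0.6, 0.5, 1.0]
finger_gap: 0.701
finger_force: 0.0
```

Request:
step_arm(
  rows=[
    {"jaw": 0.2,"xyz": [0.0258,0.1715,0.008],"turn": [0,0,8]},
    {"jaw": 0.2,"xyz": [0.0258,0.1715,0.008],"turn": [0,0,16]},
    {"jaw": 0.2,"xyz": [0.0258,0.1715,0.008],"turn": [0,0,24]},
    {"jaw": 0.2,"xyz": [0.0258,0.1715,0.008],"turn": [0,0,32]},
    {"jaw": 0.2,"xyz": [0.0258,0.1715,0.008],"turn": [0,0,40]},
    {"jaw": 0.2,"xyz": [0.0258,0.1715,-0.03],"turn": [0,0,48]},
    {"jaw": 0.2,"xyz": [0.0258,0.1715,-0.07],"turn": [0,0,56]},
    {"jaw": 0.2,"xyz": [0.0258,0.1715,-0.11],"turn": [0,0,64]},
  ],
)

```text
t: 38.5
eef_pos: [595.8, 94.8, 228.3]
eef_rot: [0.0, 0.814, 0.581, 0.0]
contact_force: [0.0, -0.2, 0.1]
finger_gap: 0.598
finger_force: 0.0
```

Request:
step_arm(
  rows=[
    {"jaw": 0.2,"xyz": [0,0,-0.04],"turn": [0,0,8]},
    {"jaw": 0.2,"xyz": [0,0,-0.08],"turn": [0,0,16]},
    {"jaw": 0.2,"xyz": [0,0,-0.12],"turn": [0,0,26]},
    {"jaw": 0.2,"xyz": [0,0,-0.12],"turn": [0,0,26]},
    {"jaw": 0.2,"xyz": [0,0,-0.12],"turn": [0,0,26]},
    {"jaw": 0.2,"xyz": [0,0,-0.12],"turn": [0,0,26]},
  ],
)

```text
t: 39.1
eef_pos: [597.2, 94.7, 112.0]
eef_rot: [0.002, 0.665, 0.747, 0.001]
contact_force: [-0.7, 0.2, -0.7]
finger_gap: 0.6
finger_force: 0.0
```

Run:
```python
from h import *
go(pw(42.3,106),90+PSI,53.2); anv(); rod()
bars()
```

```text
eef [597.2  94.7 112. ] 96.6 -> d [-0.2  0.1] dz -58.8 dyaw 0.2
side bar top 319 x [29.2 41.3 53.6] y [-28.4  48.2 137. ] z 59.0 yaw 0.4
top bar top 159 x [27.9 35.8 53.3] y [-23.5  38.2  63.6] z 60.1 yaw 7.6
top dowel 3 x [30.3 33.2 35.2] y [-19.9 -16.9 -12.4] z 65.7 yaw -11.4
rod 292 [ -1.56499004 290.72064354] ('lever', np.float64(0.04499167847973862))
ram top z pct [260.7 273.2 274.6] 159
c [623.4 252. ] sz [171.  26.] ang 84.6 n 189 mean [624.9 257.2   9.4]
```

Bar_b's dowel is flush, so I grip it and carry it to the tray.

Request:
step_arm(
  rows=[
    {"jaw": 0.2,"xyz": [-0.0002,0,-0.04],"turn": [0,0,0.2]},
    {"jaw": 0.2,"xyz": [-0.0002,0,-0.0585],"turn": [0,0,0.2]},
    {"jaw": 0.2,"xyz": [-0.0002,0,-0.0585],"turn": [0,0,0.2]},
    {"jaw": -1,"xyz": [-0.0002,0,-0.0585],"turn": [0,0,0.2]},
    {"jaw": -1,"xyz": [-0.0002,0,-0.0585],"turn": [0,0,0.2]},
    {"jaw": -1,"xyz": [-0.0002,0,-0.0585],"turn": [0,0,0.2]},
    {"jaw": -1,"xyz": [-0.0002,0,-0.0585],"turn": [0,0,0.2]},
    {"jaw": -1,"xyz": [-0.0002,0,-0.0585],"turn": [0,0,0.2]},
  ],
  squeeze=80,
)

```text
t: 40.1
eef_pos: [596.7, 94.8, 53.0]
eef_rot: [0.001, 0.663, 0.749, 0.001]
contact_force: [-0.6, 0.4, 5.7]
finger_gap: 0.271
finger_force: 79.3
```

Request:
step_arm(
  rows=[
    {"jaw": -1,"xyz": [0,0,0.007],"turn": [0,0,0]},
    {"jaw": -1,"xyz": [0,0,0.014],"turn": [0,0,0]},
    {"jaw": -1,"xyz": [0,0,0.014],"turn": [0,0,0]},
    {"jaw": -1,"xyz": [-0.02,-0.002,0.014],"turn": [0,0,0]},
    {"jaw": -1,"xyz": [-0.05,-0.005,0.014],"turn": [0,0,0]},
    {"jaw": -1,"xyz": [-0.08,-0.008,0.05],"turn": [0,0,0]},
    {"jaw": -1,"xyz": [-0.11,-0.01,0.09],"turn": [0,0,0]},
    {"jaw": -1,"xyz": [-0.15,-0.014,0.11],"turn": [0,0,0]},
  ],
)

```text
t: 40.9
eef_pos: [446.0, 80.6, 163.5]
eef_rot: [0.002, 0.663, 0.749, 0.001]
contact_force: [1.4, -1.1, -0.5]
finger_gap: 0.274
finger_force: 79.3
```

Request:
step_arm(
  rows=[
    {"jaw": -1,"xyz": [0,0,0],"turn": [0,0,-1.6]},
    {"jaw": -1,"xyz": [0,0,0],"turn": [0,0,-1.6]},
    {"jaw": -1,"xyz": [0,0,0],"turn": [0,0,-1.6]},
  ],
)

```text
t: 41.2
eef_pos: [446.3, 80.7, 160.6]
eef_rot: [-0.0, 0.673, 0.74, -0.0]
contact_force: [0.7, -0.2, -1.8]
finger_gap: 0.274
finger_force: 79.2
```

Run:
```python
from h import *
held('side'); s=eef()[2]; print(s['finger_gap'],s['contact_force'])
go(tw(0,52),90+TPSI,40)
```

```text
held n 373 ymin [-136.2 -135. ] x [-12.5  12.5] slope z/y [0.02845131 6.83515022]
axis slope deg -0.35614732768267277
0.27421473611124986 [ 0.40779495 -0.18215938 -1.45489094]
eef [446.3  80.7 160.3] 95.4 -> d [ 122.8 -283.4] dz -120.3 dyaw -0.2
```

Request:
step_arm(
  rows=[
    {"jaw": -1,"xyz": [0.01,-0.283,0],"turn": [0,0,-0.2]},
    {"jaw": -1,"xyz": [0.01,-0.283,0],"turn": [0,0,-0.2]},
    {"jaw": -1,"xyz": [0.01,-0.283,0],"turn": [0,0,-0.2]},
    {"jaw": -1,"xyz": [0.01,-0.283,0],"turn": [0,0,-0.2]},
    {"jaw": -1,"xyz": [0.01,-0.283,0],"turn": [0,0,-0.2]},
    {"jaw": -1,"xyz": [0.01,-0.283,0],"turn": [0,0,-0.2]},
    {"jaw": -1,"xyz": [0.06,-0.283,0],"turn": [0,0,-0.2]},
    {"jaw": -1,"xyz": [0.1,-0.283,-0.02],"turn": [0,0,-0.2]},
  ],
)

```text
t: 42.05
eef_pos: [548.4, -204.9, 141.7]
eef_rot: [0.002, 0.676, 0.737, 0.0]
contact_force: [-0.1, -0.7, -1.1]
finger_gap: 0.275
finger_force: 79.4
```

Request:
step_arm(
  rows=[
    {"jaw": -1,"xyz": [0.0228,0,-0.04],"turn": [0,0,0]},
    {"jaw": -1,"xyz": [0.0228,0,-0.08],"turn": [0,0,0]},
    {"jaw": -1,"xyz": [0.0228,0,-0.1],"turn": [0,0,0]},
    {"jaw": -1,"xyz": [0.0228,0,-0.1],"turn": [0,0,0]},
    {"jaw": -1,"xyz": [0.0228,0,-0.1],"turn": [0,0,0]},
  ],
)

```text
t: 42.55
eef_pos: [569.0, -202.5, 40.8]
eef_rot: [-0.0, 0.674, 0.738, -0.0]
contact_force: [-0.2, 0.2, -1.4]
finger_gap: 0.268
finger_force: 79.3
```

Run:
```python
from h import *
held('side'); go(tw(0,52),90+TPSI,18)
```

```text
held n 735 ymin [-136.2 -134.3] x [-12.9  12.2] slope z/y [0.01811695 5.83326907]
axis slope deg -0.23815771880200207
eef [ 569.3 -202.7   41.7] 95.2 -> d [-0.2  0. ] dz -23.7 dyaw 0.0
```

Request:
step_arm(
  rows=[
    {"jaw": -1,"xyz": [0,0,-0.015],"turn": [0,0,0]},
    {"jaw": -1,"xyz": [0,0,-0.0235],"turn": [0,0,0]},
    {"jaw": -1,"xyz": [0,0,-0.0235],"turn": [0,0,0]},
    {"jaw": -1,"xyz": [0,0,-0.0235],"turn": [0,0,0]},
  ],
)

```text
t: 43.0
eef_pos: [568.9, -202.5, 18.3]
eef_rot: [0.001, 0.674, 0.738, 0.0]
contact_force: [0.3, -0.8, -1.4]
finger_gap: 0.269
finger_force: 79.4
```

Request:
step_arm(
  rows=[
    {"jaw": -0.1,"xyz": [0,0,0],"turn": [0,0,0]},
    {"jaw": -0.1,"xyz": [0,0,0],"turn": [0,0,0]},
    {"jaw": -0.1,"xyz": [0,0,0],"turn": [0,0,0]},
    {"jaw": -0.1,"xyz": [0,0,0.045],"turn": [0,0,0]},
    {"jaw": -0.1,"xyz": [0,0,0.095],"turn": [0,0,0]},
    {"jaw": -0.1,"xyz": [0,0,0.145],"turn": [0,0,0]},
    {"jaw": -0.1,"xyz": [-0.04,0.01,0.145],"turn": [0,0,0]},
    {"jaw": -0.1,"xyz": [-0.08,0.03,0.145],"turn": [0,0,0]},
  ],
)

```text
t: 43.8
eef_pos: [488.4, -173.0, 163.8]
eef_rot: [0.002, 0.675, 0.738, 0.0]
contact_force: [-0.4, -0.0, 0.2]
finger_gap: 0.451
finger_force: 0.0
```

Request:
step_arm(
  rows=[
    {"jaw": 0,"xyz": [-0.05,0.02,0],"turn": [0,0,0]},
    {"jaw": 0,"xyz": [-0.05,0.25,0],"turn": [0,0,0]},
    {"jaw": 0,"xyz": [-0.05,0.25,0],"turn": [0,0,0]},
    {"jaw": 0,"xyz": [-0.05,0.25,0],"turn": [0,0,0]},
    {"jaw": 0,"xyz": [-0.05,0.25,0],"turn": [0,0,0]},
    {"jaw": 1,"xyz": [-0.05,0.25,0],"turn": [0,0,0]},
    {"jaw": 1,"xyz": [-0.05,0.3,0],"turn": [0,0,0]},
    {"jaw": 1,"xyz": [0,0.34,0],"turn": [0,0,-8]},
  ],
)

```text
t: 44.6
eef_pos: [474.5, 161.9, 163.0]
eef_rot: [-0.001, 0.724, 0.69, -0.001]
contact_force: [1.4, -0.8, 0.8]
finger_gap: 0.977
finger_force: 0.0
```

Run:
```python
from h import *
p=bars(); print('tray');show(rect(cloud(p),20.5,30,(480,700),(-350,-150),40))
go(grasp(623.3,252,-5.3,54),84.7,100)
```

```text
c [623.4 251.8] sz [182.3  26.1] ang 84.8 n 250 mean [623.2 247.8   9.2]
tray
c [ 573.5 -253. ] sz [ 27.2 169.3] ang 5.3 n 846 mean [ 573.6 -259.5   23.6]
c [ 514.1 -260.9] sz [ 26.7 158.1] ang 5.0 n 834 mean [ 514.4 -267.3   23.6]
eef [482.  164.5 162.9] 86.4 -> d [146.3 141.3] dz -62.9 dyaw -1.7
```

Request:
step_arm(
  rows=[
    {"jaw": 1,"xyz": [0.144,0.141,-0.06],"turn": [0,0,-2.5]},
    {"jaw": 1,"xyz": [0.144,0.141,-0.06],"turn": [0,0,-2.5]},
    {"jaw": 1,"xyz": [0.144,0.141,-0.06],"turn": [0,0,-2.5]},
    {"jaw": 1,"xyz": [0.144,0.141,-0.06],"turn": [0,0,-2.5]},
    {"jaw": 1,"xyz": [0.144,0.141,-0.06],"turn": [0,0,-2.5]},
    {"jaw": 1,"xyz": [0.144,0.141,-0.06],"turn": [0,0,-2.5]},
    {"jaw": 1,"xyz": [0.144,0.141,-0.06],"turn": [0,0,-2.5]},
    {"jaw": 1,"xyz": [0.144,0.141,-0.06],"turn": [0,0,-2.5]},
  ],
)

```text
t: 45.45
eef_pos: [621.2, 299.1, 103.7]
eef_rot: [0.0, 0.74, 0.673, 0.0]
contact_force: [0.5, 0.1, -0.5]
finger_gap: 1.002
finger_force: 0.0
```

Run:
```python
from h import *
p=bars()
go(grasp(623.3,252,-5.3,54),84.7,3.5)
```

```text
c [623.3 252.6] sz [180.1  26.2] ang 84.8 n 252 mean [623.2 248.5   9.2]
eef [621.3 299.1 103.8] 84.6 -> d [7.  6.7] dz -100.3 dyaw 0.1
```

Request:
step_arm(
  rows=[
    {"jaw": 1,"xyz": [0.0067,0.007,-0.03],"turn": [0,0,0]},
    {"jaw": 1,"xyz": [0.0067,0.007,-0.06],"turn": [0,0,0]},
    {"jaw": 1,"xyz": [0.0067,0.007,-0.08],"turn": [0,0,0]},
    {"jaw": 1,"xyz": [0.0067,0.007,-0.1],"turn": [0,0,0]},
    {"jaw": 1,"xyz": [0.0067,0.007,-0.1],"turn": [0,0,0]},
    {"jaw": 1,"xyz": [0.0067,0.007,-0.1],"turn": [0,0,0]},
  ],
)

```text
t: 46.1
eef_pos: [628.5, 306.7, 3.7]
eef_rot: [0.0, 0.739, 0.673, 0.0]
contact_force: [0.7, -0.2, 0.4]
finger_gap: 0.996
finger_force: 0.0
```

Request:
step_arm(
  rows=[
    {"jaw": -1,"xyz": [0,0,0],"turn": [0,0,0]},
    {"jaw": -1,"xyz": [0,0,0],"turn": [0,0,0]},
    {"jaw": -1,"xyz": [0,0,0],"turn": [0,0,0]},
    {"jaw": -1,"xyz": [0,0,0],"turn": [0,0,0]},
    {"jaw": -1,"xyz": [0,0,0],"turn": [0,0,0]},
    {"jaw": -1,"xyz": [0,0,0],"turn": [0,0,0]},
  ],
  squeeze=80,
)

```text
t: 46.7
eef_pos: [628.5, 307.1, 3.3]
eef_rot: [0.0, 0.739, 0.673, 0.001]
contact_force: [-1.7, -0.4, 6.6]
finger_gap: 0.273
finger_force: 79.2
```

Request:
step_arm(
  rows=[
    {"jaw": -1,"xyz": [0,0,0.05],"turn": [0,0,0]},
    {"jaw": -1,"xyz": [0,0,0.1],"turn": [0,0,0]},
    {"jaw": -1,"xyz": [0,0,0.107],"turn": [0,0,0]},
    {"jaw": -1,"xyz": [0,0,0.107],"turn": [0,0,0]},
    {"jaw": -1,"xyz": [0,0,0.107],"turn": [0,0,0]},
  ],
)

```text
t: 47.2
eef_pos: [627.4, 306.8, 107.5]
eef_rot: [-0.001, 0.739, 0.673, -0.001]
contact_force: [0.5, -0.2, -2.2]
finger_gap: 0.272
finger_force: 79.2
```

Run:
```python
from h import *
held('side');held('top'); print(eef()[2]['finger_gap'],eef()[2]['contact_force'])
go(pw(41,186),90+PSI,110)
```

```text
held n 205 ymin [-147.7 -145.3] x [-12.3  12.3] slope z/y [0.02044083 6.46128234]
axis slope deg 0.8579153020772748
held n 579 ymin [-143.3 -141.6] x [-14.3  10.9] slope z/y [0.01319533 6.11305259]
axis slope deg 0.36417254839280694
0.2685665964510829 [ 0.30360098 -0.15217018 -2.03850891]
eef [627.4 306.8 107. ] 84.7 -> d [ -41.2 -132.6] dz 3.0 dyaw 12.1
```

Request:
step_arm(
  rows=[
    {"jaw": -1,"xyz": [-0.041,-0.1315,0.003],"turn": [0,0,12.1]},
    {"jaw": -1,"xyz": [-0.041,-0.1315,0.003],"turn": [0,0,12.1]},
    {"jaw": -1,"xyz": [-0.041,-0.1315,0.003],"turn": [0,0,12.1]},
    {"jaw": -1,"xyz": [-0.041,-0.1315,0.003],"turn": [0,0,12.1]},
    {"jaw": -1,"xyz": [-0.041,-0.1315,0.003],"turn": [0,0,12.1]},
    {"jaw": -1,"xyz": [-0.041,-0.1315,0.003],"turn": [0,0,12.1]},
    {"jaw": -1,"xyz": [-0.041,-0.1315,0.003],"turn": [0,0,12.1]},
  ],
)

```text
t: 48.0
eef_pos: [587.3, 176.5, 111.9]
eef_rot: [-0.0, 0.664, 0.748, -0.0]
contact_force: [-0.2, 0.6, -1.8]
finger_gap: 0.272
finger_force: 79.3
```

Run:
```python
from h import *
go(pw(40.5,187),90+PSI,59);go(pw(40.5,107),90+PSI,59)
```

```text
eef [587.3 176.5 111.9] 96.8 -> d [-1.7 -1.4] dz -52.9 dyaw -0.0
eef [587.3 176.5 111.9] 96.8 -> d [  7.8 -80.9] dz -52.9 dyaw -0.0
```

Request:
step_arm(
  rows=[
    {"jaw": -1,"xyz": [-0.002,-0.0014,-0.05],"turn": [0,0,0]},
    {"jaw": -1,"xyz": [-0.002,-0.0014,-0.0529],"turn": [0,0,0]},
    {"jaw": -1,"xyz": [-0.0003,-0.016,-0.0529],"turn": [0,0,0]},
    {"jaw": -1,"xyz": [0.0027,-0.041,-0.0529],"turn": [0,0,0]},
    {"jaw": -1,"xyz": [0.0057,-0.066,-0.0529],"turn": [0,0,0]},
    {"jaw": -1,"xyz": [0.0075,-0.0805,-0.0529],"turn": [0,0,0]},
    {"jaw": -1,"xyz": [0.0075,-0.0805,-0.0529],"turn": [0,0,0]},
    {"jaw": -1,"xyz": [0.0075,-0.0805,-0.0529],"turn": [0,0,0]},
  ],
)

```text
t: 48.8
eef_pos: [595.1, 95.1, 60.4]
eef_rot: [0.0, 0.664, 0.747, 0.0]
contact_force: [0.2, 0.3, -2.5]
finger_gap: 0.269
finger_force: 79.5
```

Run:
```python
from h import *
e=eef()[0]; print(rot(-PSI)@(e[:2]-O)); go(pw(41,107),90+PSI,53)
p=r.camera('side'); W=cloud(p).reshape(-1,3); q=(W[:,:2]-O)@rot(PSI); z=W[:,2]
m=(q[:,0]>22)&(q[:,0]<62)&(q[:,1]>-55)&(q[:,1]<25)&(z>62)&(z<70); print('bartop y',np.round(np.percentile(q[m,1],[0,2,5,98]),1),'x',np.round(np.percentile(q[m,0],[1,99]),1),m.sum())
m=(q[:,0]>22)&(q[:,0]<62)&(abs(q[:,1])<20)&(z>71)&(z<77); print('dow',q[m].mean(0),m.sum())
```

```text
[ 40.44132281 106.46360481]
eef [595.1  95.1  60.4] 96.7 -> d [0.5 0.6] dz -7.4 dyaw 0.1
bartop y [-38.9 -37.7 -37.   23.3] x [27.3 53.1] 157
dow [40.46043472 -0.56788648] 8
```

Request:
step_arm(
  rows=[
    {"jaw": -1,"xyz": [0,0.0005,-0.004],"turn": [0,0,0]},
    {"jaw": -1,"xyz": [0,0.0005,-0.0075],"turn": [0,0,0]},
    {"jaw": -1,"xyz": [0,0.0005,-0.0075],"turn": [0,0,0]},
    {"jaw": -1,"xyz": [0,0.0005,-0.0073],"turn": [0,0,0]},
    {"jaw": -1,"xyz": [0.001,0.0005,-0.0071],"turn": [0,0,0]},
    {"jaw": -1,"xyz": [0.0025,0.0005,-0.0071],"turn": [0,0,0]},
    {"jaw": -1,"xyz": [0.0025,0.0005,-0.0071],"turn": [0,0,0]},
  ],
)

```text
t: 49.55
eef_pos: [596.9, 96.3, 53.3]
eef_rot: [-0.0, 0.664, 0.748, -0.0]
contact_force: [-4.5, 0.5, 8.3]
finger_gap: 0.271
finger_force: 80.8
```

Run:
```python
from h import *
e,a,s=eef(); print(rot(-PSI)@(e[:2]-O),e[2]); anv()
```

```text
[ 42.4007491 107.4585562] 53.26357403207609
side bar top 304 x [29.  41.5 54. ] y [-36.9  41.1 137.9] z 59.2 yaw 0.8
side dowel 11 x [37.1 41.1 46.4] y [-6.  -1.1  4. ] z 66.3 yaw 1.6
top bar top 167 x [27.9 35.2 53.4] y [-34.6  32.5  61.1] z 59.7 yaw 4.1
top dowel 5 x [33.4 35.3 38.9] y [-31.8 -25.  -15. ] z 64.2 yaw -6.9
```

Bar_c is aligned, so I release it and go to the lever.

Request:
step_arm(
  rows=[
    {"jaw": 0.2,"xyz": [-0.0005,0,0],"turn": [0,0,0]},
    {"jaw": 0.2,"xyz": [-0.0005,0,0],"turn": [0,0,0]},
    {"jaw": 0.2,"xyz": [-0.0005,0,0],"turn": [0,0,0]},
    {"jaw": 0.2,"xyz": [-0.0005,0,0.01],"turn": [0,0,0]},
    {"jaw": 0.2,"xyz": [-0.0005,0,0.06],"turn": [0,0,0]},
    {"jaw": 0.2,"xyz": [-0.0005,0,0.11],"turn": [0,0,0]},
    {"jaw": 0.2,"xyz": [-0.0005,0,0.16],"turn": [0,0,-8]},
    {"jaw": 0.2,"xyz": [-0.0005,0,0.21],"turn": [0,0,-16]},
  ],
)

```text
t: 50.45
eef_pos: [596.2, 95.5, 265.5]
eef_rot: [0.0, 0.763, 0.646, 0.0]
contact_force: [1.3, -0.2, 0.1]
finger_gap: 0.601
finger_force: 0.0
```

Request:
step_arm(
  rows=[
    {"jaw": 0.4,"xyz": [0,0,0.042],"turn": [0,0,-8]},
    {"jaw": 0.4,"xyz": [0,0,0.082],"turn": [0,0,-16]},
    {"jaw": 0.4,"xyz": [-0.0268,-0.172,0.082],"turn": [0,0,-24]},
    {"jaw": 0.4,"xyz": [-0.0268,-0.172,0.082],"turn": [0,0,-32]},
    {"jaw": 0.4,"xyz": [-0.0268,-0.172,0.082],"turn": [0,0,-40]},
    {"jaw": 0.4,"xyz": [-0.0268,-0.172,0.082],"turn": [0,0,-48]},
    {"jaw": 0.4,"xyz": [-0.0268,-0.172,0.082],"turn": [0,0,-56]},
    {"jaw": 0.4,"xyz": [-0.0268,-0.172,0.082],"turn": [0,0,-64]},
  ],
)

```text
t: 51.25
eef_pos: [569.5, -77.5, 345.1]
eef_rot: [0.0, 0.99, 0.142, 0.0]
contact_force: [-0.4, -0.1, -0.8]
finger_gap: 0.698
finger_force: 0.0
```

Request:
step_arm(
  rows=[
    {"jaw": 0.4,"xyz": [0,0,0],"turn": [0,0,-8]},
    {"jaw": 0.4,"xyz": [0,0,0],"turn": [0,0,-10]},
    {"jaw": 0.4,"xyz": [0,0,0],"turn": [0,0,-10]},
    {"jaw": 0.4,"xyz": [0,0,0],"turn": [0,0,-10]},
  ],
)

```text
t: 51.65
eef_pos: [569.8, -76.4, 344.9]
eef_rot: [0.0, 0.998, 0.06, 0.0]
contact_force: [-0.3, 0.2, 0.8]
finger_gap: 0.7
finger_force: 0.0
```

Run:
```python
from h import *
go((570,-76.5),PSI,281); anv()
```

```text
eef [569.8 -76.4 344.9] 6.8 -> d [ 0.2 -0.1] dz -63.9 dyaw -0.0
side bar top 329 x [29.4 41.  53.8] y [-36.   48.7 140.5] z 59.1 yaw 0.0
side dowel 12 x [37.6 41.9 46.6] y [-4.  -0.2  4. ] z 65.4 yaw 0.1
top bar top 276 x [28.2 40.9 53.5] y [-33.5  97.4 144.1] z 59.8 yaw -0.8
```

Request:
step_arm(
  rows=[
    {"jaw": 0.4,"xyz": [0,0,-0.04],"turn": [0,0,0]},
    {"jaw": 0.4,"xyz": [0,0,-0.063],"turn": [0,0,0]},
    {"jaw": 0.4,"xyz": [0,0,-0.063],"turn": [0,0,0]},
    {"jaw": -1,"xyz": [0,0,-0.063],"turn": [0,0,0]},
    {"jaw": -1,"xyz": [0,0,-0.063],"turn": [0,0,0]},
    {"jaw": -1,"xyz": [0,0,-0.063],"turn": [0,0,0]},
    {"jaw": -1,"xyz": [0,0,-0.063],"turn": [0,0,0]},
    {"jaw": -1,"xyz": [0,0,-0.063],"turn": [0,0,0]},
  ],
  squeeze=45,
)

```text
t: 52.55
eef_pos: [570.3, -76.5, 283.3]
eef_rot: [0.001, 0.998, 0.059, 0.001]
contact_force: [-1.6, 0.9, 5.9]
finger_gap: 0.325
finger_force: 44.0
```

Request:
step_arm(
  rows=[
    {"jaw": -1,"xyz": [-0.0113,-0.0013,-0.0073],"turn": [0,0,0]},
    {"jaw": -1,"xyz": [-0.0217,-0.0026,-0.0157],"turn": [0,0,0]},
    {"jaw": -1,"xyz": [-0.0313,-0.0037,-0.0252],"turn": [0,0,0]},
    {"jaw": -1,"xyz": [-0.0399,-0.0048,-0.0355],"turn": [0,0,0]},
    {"jaw": -1,"xyz": [-0.0475,-0.0057,-0.0467],"turn": [0,0,0]},
    {"jaw": -1,"xyz": [-0.0538,-0.0064,-0.0585],"turn": [0,0,0]},
  ],
)

```text
t: 53.15
eef_pos: [516.3, -82.6, 224.3]
eef_rot: [0.0, 0.998, 0.059, 0.002]
contact_force: [0.7, 4.4, 4.8]
finger_gap: 0.323
finger_force: 47.3
```

Request:
step_arm(
  rows=[
    {"jaw": -1,"xyz": [-0.0052,-0.0006,-0.0125],"turn": [0,0,0]},
    {"jaw": -1,"xyz": [-0.0092,-0.0011,-0.0254],"turn": [0,0,0]},
    {"jaw": -1,"xyz": [-0.0118,-0.0014,-0.0386],"turn": [0,0,0]},
    {"jaw": -1,"xyz": [-0.0131,-0.0016,-0.052],"turn": [0,0,0]},
    {"jaw": -1,"xyz": [-0.0131,-0.0016,-0.058],"turn": [0,0,0]},
    {"jaw": -1,"xyz": [-0.0131,-0.0016,-0.062],"turn": [0,0,0]},
    {"jaw": -1,"xyz": [-0.0131,-0.0016,-0.062],"turn": [0,0,0]},
    {"jaw": -1,"xyz": [-0.0131,-0.0016,-0.062],"turn": [0,0,0]},
  ],
)

```text
t: 53.95
eef_pos: [503.6, -84.0, 162.6]
eef_rot: [-0.0, 0.998, 0.059, 0.001]
contact_force: [-3.3, 4.1, 8.6]
finger_gap: 0.321
finger_force: 53.1
```

Run:
```python
from h import *
print(eef()[0],eef()[2]['contact_force']); rod('side');rod('top')
```

```text
[503.64210121 -83.95205575 162.56127747] [-3.28205387  4.11281483  8.62484755]
rod 172 [-4.79604009e-02  1.89456277e+02] ('lever', np.float64(0.99927387242209))
ram top z pct [244.6 251.4 252.7] 124
rod 0 None None
ram top z pct [248.3 252.9 254.9] 182
```

The ram is fully down again. Now the lever goes back up and I fetch bar_c.

Request:
step_arm(
  rows=[
    {"jaw": -1,"xyz": [0.0013,0.0002,0.0134],"turn": [0,0,0]},
    {"jaw": -1,"xyz": [0.0039,0.0005,0.0266],"turn": [0,0,0]},
    {"jaw": -1,"xyz": [0.0079,0.001,0.0395],"turn": [0,0,0]},
    {"jaw": -1,"xyz": [0.0131,0.0016,0.052],"turn": [0,0,0]},
    {"jaw": -1,"xyz": [0.0194,0.0023,0.0638],"turn": [0,0,0]},
    {"jaw": -1,"xyz": [0.027,0.0032,0.075],"turn": [0,0,0]},
    {"jaw": -1,"xyz": [0.0356,0.0042,0.0853],"turn": [0,0,0]},
    {"jaw": -1,"xyz": [0.0452,0.0053,0.0948],"turn": [0,0,0]},
  ],
)

```text
t: 54.85
eef_pos: [548.4, -78.9, 257.0]
eef_rot: [0.0, 0.998, 0.059, 0.0]
contact_force: [0.3, 1.5, -1.1]
finger_gap: 0.323
finger_force: 52.8
```

Request:
step_arm(
  rows=[
    {"jaw": -1,"xyz": [0.0104,0.0013,0.0084],"turn": [0,0,0]},
    {"jaw": -1,"xyz": [0.0217,0.0026,0.0157],"turn": [0,0,0]},
    {"jaw": -1,"xyz": [0.0217,0.0026,0.0157],"turn": [0,0,0]},
    {"jaw": 0.4,"xyz": [0.0217,0.0026,0.0157],"turn": [0,0,0]},
    {"jaw": 0.4,"xyz": [0.0217,0.0026,0.0157],"turn": [0,0,0]},
    {"jaw": 0.4,"xyz": [0.0217,0.0026,0.0157],"turn": [0,0,0]},
    {"jaw": 0.4,"xyz": [0.0217,0.0026,0.0657],"turn": [0,0,0]},
    {"jaw": 0.4,"xyz": [0.0217,0.0026,0.0837],"turn": [0,0,0]},
  ],
)

```text
t: 55.65
eef_pos: [570.3, -76.7, 343.1]
eef_rot: [0.001, 0.998, 0.059, 0.002]
contact_force: [1.1, -0.3, 0.9]
finger_gap: 0.703
finger_force: 0.0
```

Request:
step_arm(
  rows=[
    {"jaw": 0.2,"xyz": [0.0258,0.172,0.008],"turn": [0,0,8]},
    {"jaw": 0.2,"xyz": [0.0258,0.172,0.008],"turn": [0,0,16]},
    {"jaw": 0.2,"xyz": [0.0258,0.172,0.008],"turn": [0,0,24]},
    {"jaw": 0.2,"xyz": [0.0258,0.172,0.008],"turn": [0,0,32]},
    {"jaw": 0.2,"xyz": [0.0258,0.172,0.008],"turn": [0,0,40]},
    {"jaw": 0.2,"xyz": [0.0258,0.172,-0.03],"turn": [0,0,48]},
    {"jaw": 0.2,"xyz": [0.0258,0.172,-0.07],"turn": [0,0,56]},
    {"jaw": 0.2,"xyz": [0.0258,0.172,-0.11],"turn": [0,0,64]},
  ],
)

```text
t: 56.45
eef_pos: [595.6, 95.5, 228.3]
eef_rot: [0.0, 0.814, 0.581, 0.0]
contact_force: [0.3, -0.9, -0.7]
finger_gap: 0.605
finger_force: 0.0
```

Request:
step_arm(
  rows=[
    {"jaw": 0.2,"xyz": [0,0,-0.04],"turn": [0,0,8]},
    {"jaw": 0.2,"xyz": [0,0,-0.08],"turn": [0,0,16]},
    {"jaw": 0.2,"xyz": [0,0,-0.12],"turn": [0,0,26]},
    {"jaw": 0.2,"xyz": [0,0,-0.12],"turn": [0,0,26]},
    {"jaw": 0.2,"xyz": [0,0,-0.12],"turn": [0,0,26]},
    {"jaw": 0.2,"xyz": [0,0,-0.12],"turn": [0,0,26]},
  ],
)

```text
t: 57.05
eef_pos: [597.0, 95.4, 112.0]
eef_rot: [0.002, 0.665, 0.747, 0.001]
contact_force: [0.2, -0.5, 0.6]
finger_gap: 0.601
finger_force: 0.0
```

Run:
```python
from h import *
go(pw(42.3,107),90+PSI,53.2); anv(); rod()
W=cloud(r.camera('side')); print('tray');show(rect(W,20.5,30,(480,700),(-350,-150),40))
```

```text
eef [597.   95.4 112. ] 96.6 -> d [-0.2  0.5] dz -58.8 dyaw 0.2
side bar top 334 x [29.2 40.9 53.8] y [-36.4  45.2 138. ] z 59.0 yaw 0.3
top bar top 173 x [27.8 35.2 53. ] y [-34.3  34.6  62.7] z 59.8 yaw 5.8
top dowel 4 x [33.9 39.6 46.5] y [-34.5 -33.3   1.1] z 63.6 yaw -9.6
rod 294 [ -1.54694917 290.50282568] ('lever', np.float64(0.050265259243732374))
ram top z pct [260.8 273.2 274.5] 161
tray
c [ 573.7 -253.5] sz [ 26.8 167.9] ang 5.4 n 850 mean [ 573.7 -260.7   23.7]
c [ 514.1 -260.8] sz [ 26.7 156.7] ang 5.1 n 836 mean [ 514.4 -267.2   23.7]
```

Request:
step_arm(
  rows=[
    {"jaw": 0.2,"xyz": [-0.0002,0,-0.04],"turn": [0,0,0.2]},
    {"jaw": 0.2,"xyz": [-0.0002,0,-0.0585],"turn": [0,0,0.2]},
    {"jaw": 0.2,"xyz": [-0.0002,0,-0.0585],"turn": [0,0,0.2]},
    {"jaw": -1,"xyz": [-0.0002,0,-0.0585],"turn": [0,0,0.2]},
    {"jaw": -1,"xyz": [-0.0002,0,-0.0585],"turn": [0,0,0.2]},
    {"jaw": -1,"xyz": [-0.0002,0,-0.0585],"turn": [0,0,0.2]},
    {"jaw": -1,"xyz": [-0.0002,0,-0.0585],"turn": [0,0,0.2]},
    {"jaw": -1,"xyz": [-0.0002,0,-0.0585],"turn": [0,0,0.2]},
  ],
  squeeze=80,
)

```text
t: 58.05
eef_pos: [596.5, 95.4, 53.0]
eef_rot: [0.001, 0.663, 0.749, 0.001]
contact_force: [-0.7, 0.2, 6.7]
finger_gap: 0.274
finger_force: 79.3
```

Request:
step_arm(
  rows=[
    {"jaw": -1,"xyz": [0,0,0.007],"turn": [0,0,0]},
    {"jaw": -1,"xyz": [0,0,0.014],"turn": [0,0,0]},
    {"jaw": -1,"xyz": [0,0,0.014],"turn": [0,0,0]},
    {"jaw": -1,"xyz": [-0.02,-0.002,0.014],"turn": [0,0,0]},
    {"jaw": -1,"xyz": [-0.05,-0.005,0.014],"turn": [0,0,0]},
    {"jaw": -1,"xyz": [-0.08,-0.008,0.05],"turn": [0,0,0]},
    {"jaw": -1,"xyz": [-0.11,-0.01,0.09],"turn": [0,0,0]},
    {"jaw": -1,"xyz": [-0.15,-0.014,0.11],"turn": [0,0,0]},
  ],
)

```text
t: 58.85
eef_pos: [445.9, 81.3, 163.5]
eef_rot: [0.002, 0.663, 0.749, 0.001]
contact_force: [0.3, -0.9, -2.1]
finger_gap: 0.267
finger_force: 79.3
```

Request:
step_arm(
  rows=[
    {"jaw": -1,"xyz": [0,0,0],"turn": [0,0,-1.6]},
    {"jaw": -1,"xyz": [0,0,0],"turn": [0,0,-1.6]},
    {"jaw": -1,"xyz": [0,0,0],"turn": [0,0,-1.6]},
  ],
)

```text
t: 59.15
eef_pos: [446.1, 81.4, 160.6]
eef_rot: [-0.0, 0.673, 0.74, -0.0]
contact_force: [-0.5, -0.0, -1.7]
finger_gap: 0.269
finger_force: 79.3
```

Run:
```python
from h import *
held('side'); s=eef()[2]; print(s['finger_gap'],s['contact_force'])
go(tw(60,55),90+TPSI,40)
```

```text
held n 403 ymin [-146.2 -143.7] x [-12.4  12.6] slope z/y [0.0277196  6.68847618]
axis slope deg -0.059704959425411805
0.27391255908110057 [ 0.10486678  0.76375517 -1.41448414]
eef [446.1  81.4 160.3] 95.4 -> d [ 182.5 -275.6] dz -120.3 dyaw -0.2
```

Request:
step_arm(
  rows=[
    {"jaw": -1,"xyz": [0.01,-0.276,0],"turn": [0,0,-0.2]},
    {"jaw": -1,"xyz": [0.01,-0.276,0],"turn": [0,0,-0.2]},
    {"jaw": -1,"xyz": [0.01,-0.276,0],"turn": [0,0,-0.2]},
    {"jaw": -1,"xyz": [0.01,-0.276,0],"turn": [0,0,-0.2]},
    {"jaw": -1,"xyz": [0.01,-0.276,0],"turn": [0,0,-0.2]},
    {"jaw": -1,"xyz": [0.01,-0.276,0],"turn": [0,0,-0.2]},
    {"jaw": -1,"xyz": [0.06,-0.276,0],"turn": [0,0,-0.2]},
    {"jaw": -1,"xyz": [0.1,-0.276,-0.02],"turn": [0,0,-0.2]},
  ],
)

```text
t: 60.0
eef_pos: [548.3, -196.9, 141.7]
eef_rot: [0.002, 0.675, 0.737, 0.0]
contact_force: [-0.1, 0.3, -1.3]
finger_gap: 0.275
finger_force: 79.4
```

Request:
step_arm(
  rows=[
    {"jaw": -1,"xyz": [0.045,0,-0.02],"turn": [0,0,0]},
    {"jaw": -1,"xyz": [0.0825,0,-0.04],"turn": [0,0,0]},
    {"jaw": -1,"xyz": [0.0825,0,-0.08],"turn": [0,0,0]},
    {"jaw": -1,"xyz": [0.0825,0,-0.1],"turn": [0,0,0]},
    {"jaw": -1,"xyz": [0.0825,0,-0.1],"turn": [0,0,0]},
    {"jaw": -1,"xyz": [0.0825,0,-0.1],"turn": [0,0,0]},
  ],
)

```text
t: 60.6
eef_pos: [628.4, -194.8, 40.7]
eef_rot: [-0.0, 0.674, 0.738, -0.0]
contact_force: [0.8, -0.5, -0.7]
finger_gap: 0.272
finger_force: 79.4
```

Run:
```python
from h import *
held('side'); go(tw(60,55),90+TPSI,18)
```

```text
held n 770 ymin [-144.9 -143.3] x [-12.9  12.3] slope z/y [0.01655646 5.49199255]
axis slope deg -0.26109275578992985
eef [ 628.8 -195.1   41.8] 95.2 -> d [-0.2  0.8] dz -23.8 dyaw 0.0
```

Request:
step_arm(
  rows=[
    {"jaw": -1,"xyz": [0,0.0005,-0.015],"turn": [0,0,0]},
    {"jaw": -1,"xyz": [0,0.0005,-0.0235],"turn": [0,0,0]},
    {"jaw": -1,"xyz": [0,0.0005,-0.0238],"turn": [0,0,0]},
    {"jaw": -1,"xyz": [0,0.0005,-0.0238],"turn": [0,0,0]},
  ],
)

```text
t: 61.05
eef_pos: [628.5, -194.4, 18.2]
eef_rot: [0.001, 0.674, 0.738, 0.0]
contact_force: [0.5, 0.7, -0.8]
finger_gap: 0.267
finger_force: 79.5
```

Request:
step_arm(
  rows=[
    {"jaw": -0.1,"xyz": [0,0,0],"turn": [0,0,0]},
    {"jaw": -0.1,"xyz": [0,0,0],"turn": [0,0,0]},
    {"jaw": -0.1,"xyz": [0,0,0],"turn": [0,0,0]},
    {"jaw": -0.1,"xyz": [0,0,0.045],"turn": [0,0,0]},
    {"jaw": -0.1,"xyz": [0,0,0.095],"turn": [0,0,0]},
    {"jaw": -0.1,"xyz": [0,0,0.145],"turn": [0,0,0]},
    {"jaw": -0.1,"xyz": [-0.05,0,0.145],"turn": [0,0,0]},
    {"jaw": -0.1,"xyz": [-0.1,0,0.145],"turn": [0,0,0]},
  ],
)

```text
t: 61.85
eef_pos: [527.9, -194.4, 163.8]
eef_rot: [0.002, 0.674, 0.739, 0.0]
contact_force: [0.7, -0.4, -0.9]
finger_gap: 0.45
finger_force: 0.0
```

Request:
step_arm(
  rows=[
    {"jaw": -0.1,"xyz": [-0.15,0.05,0.03],"turn": [0,0,0]},
    {"jaw": -0.1,"xyz": [-0.15,0.05,0.03],"turn": [0,0,0]},
    {"jaw": -0.1,"xyz": [-0.15,0.05,0.03],"turn": [0,0,0]},
    {"jaw": -0.1,"xyz": [-0.15,0.05,0.03],"turn": [0,0,0]},
    {"jaw": -0.1,"xyz": [-0.15,0.05,0.03],"turn": [0,0,0]},
    {"jaw": -0.1,"xyz": [-0.15,0.05,0.03],"turn": [0,0,0]},
  ],
)

```text
t: 62.45
eef_pos: [379.1, -144.8, 192.4]
eef_rot: [0.001, 0.675, 0.738, 0.0]
contact_force: [0.6, -1.3, -0.0]
finger_gap: 0.446
finger_force: 0.0
```

Run:
```python
from h import *
p=r.camera('side');W=cloud(p); print('tray');show(rect(W,21,30,(480,700),(-350,-150),40)); rod()
save(p,'s9.png'); a=p['img'][130:380,210:470,::-1]; cv2.imwrite('pics/s9c.png',cv2.resize(a,None,fx=2.4,fy=2.4,interpolation=cv2.INTER_CUBIC))
p=r.camera('top');W=cloud(p); print('idx');show(rect(W,90,125,(440,510),(-80,40),8))
```

```text
tray
c [ 633.4 -248.1] sz [ 27.  180.5] ang 5.5 n 863 mean [ 633.5 -255.8   23.8]
c [ 573.4 -252.8] sz [ 26.4 168.3] ang 5.1 n 839 mean [ 573.7 -260.3   23.7]
c [ 513.9 -260.1] sz [ 26.5 159.4] ang 5.0 n 828 mean [ 514.3 -267.3   23.7]
rod 285 [ -1.5478709  290.49900996] ('lever', np.float64(0.04999372167208371))
ram top z pct [260.5 273.  274.1] 158
idx
c [467.4 -24.8] sz [24.6 24.3] ang 42.8 n 100 mean [466.9 -25.  103. ]
```

View pics/s9c.png

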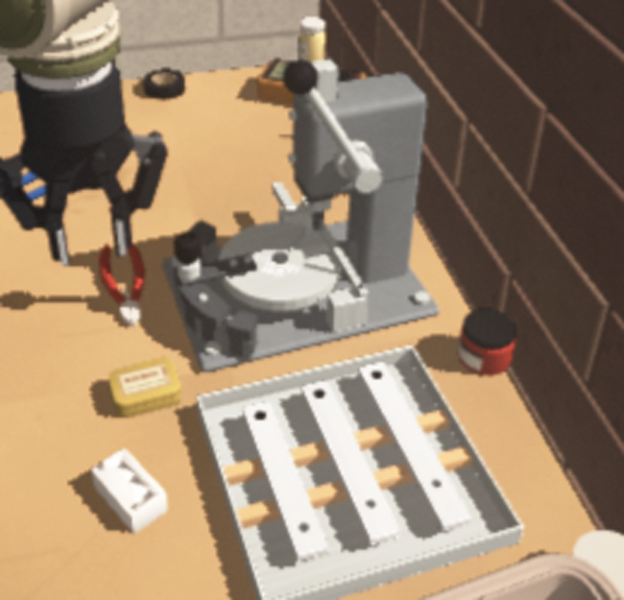

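All three bars lie flat across both battens with their dowels flush (at about (305,527), (370,503) and (437,483) in the crop). The lever is up, the index pin is down, and the bystanders show no sign of having moved.

```bash
python3 -c "
from plant import r
print(r.close_job())"
```

```text
the job is handed in; nothing more can be done
None
```

I handed the job in at about 62 s, but no verdict came back: by the last camera check all three dowels are pressed flush, the bars lie flat across both battens, the lever is up and the anvil is locked at the wide slot.

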